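# Fetch the stamp from behind the tall things

## Task

Get the hand stamp out from behind the three tall things on the wooden stationery tray: first stand the spray can, the tea tin and the tumbler upright in the empty blue tray, then stand the stamp upright in the middle of the open ink pad, its foot lined up lengthwise with the pad. After that put the three tall things back on the wooden tray, each just where it stood at the start; set everything down without dropping or knocking over anything, and leave the tape roll, the clip box and the stapler where they are.

Things in the scene. Friction and masses are not known exactly. Their poses are not given: they have to be found in the camera images.
- spray_can_mid (a point): Slim round white spray can of screen cleaner with a grey band and a black cap, standing upright on the wooden tray. 125 mm high overall: body 52 mm in diameter up to 96 mm above its underside, then a shoulder and a cap 42 mm in diameter. About 0.2 kg. The point is its centre, 62.5 mm above its underside; z points up.
- tea_tin_mid (a point): Square upright tea tin, grey with a steel lid and pale labels: 58 x 58 mm, 115 mm high (the lid, the top 22 mm, is under 1 mm wider a side). About 0.2 kg. It stands on the wooden tray; grip it across two opposite flat sides. The point is its centre, 57.5 mm above its underside; x and y are square to its sides, z points up.
- tumbler_mid (a point): Round steel drinking tumbler with a black lid, empty, standing upright on the wooden tray: 130 mm high overall, 66 mm in diameter between 50 and 116 mm above its underside, 58 mm at the foot, lid 60 mm in diameter above 118 mm. About 0.3 kg. The point is its centre, 65 mm above its underside; z points up.
- stamp_mid (a point): Hand stamp standing on its foot in the middle of the wooden tray, between and behind the three tall things: grey oblong foot 50 mm (its x) by 30 mm (its y) and 20 mm high, on it an upright round black handle, 28 mm in diameter between 32 and 64 mm above the underside. 70 mm high overall, about 0.09 kg. The point is its centre, 35 mm above its underside, on the handle's axis; z points up.
- pad_top (a point): Centre of the dark inked surface of an open ink pad in a flat metal tin, lying on the desk on the left or right. The tin measures 85 mm (its x) by 125 mm (its y, lengthwise), its rim is 12 mm high, the inked surface is 11 mm above the desk. Its lid lies folded flat next to it on its +x side (9 mm high, same size). The stamp's foot goes in the middle, the stamp's x along the pad's y, either way round. The pad does not move.
- blue_tray: The empty shallow blue tray, on the other side of the desk from the ink pad: 230 x 230 mm, walls 4 mm thick and 15 mm high, inner floor 4 mm above the desk. The origin is the centre of its underside, on the desk; x and y are square to its sides. It does not move.
- stationery_tray: The shallow light wooden tray in the middle of the desk: 270 mm (its x, away from the robot) by 280 mm (its y), walls 4 mm thick and 15 mm high, inner floor 4 mm above the desk. The origin is the centre of its underside, on the desk. One tall thing stands about 60 mm on the robot's side of its centre, the other two about 66 mm to its left and right, 20 mm beyond its centre; which is which changes. It does not move.
- tape_roll: Roll of clear tape lying flat in the left far corner of the wooden tray, 60 mm in diameter, 19 mm high; leave it there. The origin is the centre of its underside.
- clip_box: Small clear box of paper clips with a white lid in the right far corner of the wooden tray, 51 x 51 mm, 26 mm high; leave it there. The origin is the centre of its underside.
- stapler: Small black and grey stapler in the left near corner of the wooden tray, 66 mm long (its y), 26 mm wide, 37 mm high; leave it there. The origin is the centre of its underside.
Not all that is in view belongs to the job. What is shaped like the part that bears stamp_mid but green is not meant.

How it is judged:
On the way, in this order (a step that is already met when the one before it is completed fails the run):
1. the spray can, the tea tin and the tumbler all stand upright in the blue tray (x of spray_can_mid in the frame of blue_tray between -0.095 and 0.095 m and y of spray_can_mid in the frame of blue_tray between -0.095 and 0.095 m and z of spray_can_mid in the frame of blue_tray below 0.0725 m and angle between each of spray_can_mid, tea_tin_mid, tumbler_mid's own z axis and vertical below 0.12 rad and x of tea_tin_mid in the frame of blue_tray between -0.095 and 0.095 m and y of tea_tin_mid in the frame of blue_tray between -0.095 and 0.095 m and z of tea_tin_mid in the frame of blue_tray below 0.0675 m and x of tumbler_mid in the frame of blue_tray between -0.095 and 0.095 m and y of tumbler_mid in the frame of blue_tray between -0.095 and 0.095 m and z of tumbler_mid in the frame of blue_tray below 0.075 m), for 0.2 s.
2. the stamp stands released in the middle of the ink pad, lined up with it, while the three tall things are still in the blue tray (all of step 1 and horizontal distance between stamp_mid and pad_top below 0.013 m and z of stamp_mid in the frame of pad_top below 0.041 m and angle between stamp_mid's own z axis and vertical below 0.1 rad and angle between the x axis of stamp_mid and the y axis of pad_top, either way round below 0.25 rad and contact force between the fingers and stamp below 0.1 N), for 0.2 s.
At the end, for the whole second after the job is handed in: Stamp upright on the ink pad, within 13 mm of its centre and 0.25 rad of lengthwise; can, tin and tumbler upright, each within 15 mm of where it started; all released and at rest; tape roll, clip box and stapler within 25 mm of their starts (distance of each of spray_can_mid, tea_tin_mid, tumbler_mid from where it was at the start of the episode below 0.015 m and angle between each of spray_can_mid, tea_tin_mid, tumbler_mid, stamp_mid's own z axis and vertical below 0.1 rad and horizontal distance between stamp_mid and pad_top below 0.013 m and z of stamp_mid in the frame of pad_top below 0.041 m and angle between the x axis of stamp_mid and the y axis of pad_top, either way round below 0.25 rad and linear speed of each of spray_can, tea_tin, tumbler, stamp below 0.02 m/s and contact force between the fingers and spray_can below 0.1 N and contact force between the fingers and tea_tin below 0.1 N and contact force between the fingers and tumbler below 0.1 N and contact force between the fingers and stamp below 0.1 N and distance of each of tape_roll, clip_box, stapler from where it was at the start of the episode below 0.025 m); the robot touches nothing.
It fails at once if one of the tall things or the stamp is knocked over or tipped by more than 0.6 rad (angle between any of spray_can_mid, tea_tin_mid, tumbler_mid, stamp_mid's own z axis and vertical above 0.6 rad).
It fails at once if a tall thing or the stamp is dropped (from some 20 mm or more) or thrown: it moves faster than 0.6 m/s with no finger touching it ((linear speed of spray_can above 0.6 m/s and contact force between the fingers and spray_can below 0.1 N) or (linear speed of tea_tin above 0.6 m/s and contact force between the fingers and tea_tin below 0.1 N) or (linear speed of tumbler above 0.6 m/s and contact force between the fingers and tumbler below 0.1 N) or (linear speed of stamp above 0.6 m/s and contact force between the fingers and stamp below 0.1 N)).
It fails at once if the tape roll, the clip box or the stapler is shifted by more than 25 mm (distance of any of tape_roll, clip_box, stapler from where it was at the start of the episode above 0.025 m).
It also fails if it takes over 147 s, if anything falls off the work surface, if the arm or the gripper's body presses on something with over 40 N, if the wrist force passes 120 N, or if a joint passes its speed limit or range.

## Robot

A 6-joint arm with a two-finger parallel gripper is mounted at the origin on the work surface. World frame = base frame: x ahead of the robot, y to its left, z up, the work surface at z = 0. Lengths are in m, angles in rad, forces in N, time in s.
With the tool pointing down it reaches from about 0.275 to 0.975 m from the base axis. Payload 8.4 kg.
Tool frame: the origin (TCP) lies on the mounting face of the last link; the fingertips stand 190 mm ahead of it and the grasp point (between the pads) lies 171 mm ahead of it; z points along the fingers, y is the direction in which the jaws open and shut (so a half turn about z gives the same grasp; the last joint's range is limited). The gripper opens to 92 mm and grips with 3 to 60 N. Pads are 20 mm wide; open, the fingers measure 128 mm over their backs; the gripper's body (75 mm by 189 mm) begins 69 mm behind the grasp point.
Start: joints at [-1.272, 0.353, 1.633, -0, 1.155, -0.002], TCP at [0.185, -0.597, 0.405] pointing down, gripper open.
Joint ranges: [-2.63, 2.63], [-0.92, 2.1], [0.06, 2.66], [-1.3, 4.44], [0, 2.69], [-3.02, 3.02]. Speed limits (rad/s): [2.22, 2.22, 2.79, 3.14, 3.14, 3.14].

## Interface

Orientations are given as a rotation vector (axis times angle).
In Python, from station import status, optics, ticket gives the robot as it stands.
- The arm moves only by the tool servo_tool, never from a script. Its argument "rows" is text: rows parted by semicolons, each of 5 numbers parted by spaces: the shift along the tool's x, y, z in mm, then the turn about the tool's z in degrees, then the opening, from -1 (shut) to 1 (fully open), so that 0 is half open. In form: dx dy dz yaw hand; .... A call has 1 to 8 rows; each row is the pose to reach, as a shift and turn from the pose commanded when the call began, along the tool's axes at that moment; what a row does not reach only later rows make up. A row lasts 1/8 s, in which the tool goes at most 62.5 mm and 10.7 degrees, less where a joint would pass 70% of its speed; a pose out of reach is approached as far as the arm can. A call with a gripper value outside its range is refused whole. The fingers move at their own pace and stop on an object; "squeeze" is the grip in N (left out, the last holds). Time passes only in rows, so rows that repeat a pose let the fingers close. It gives the time, the measured TCP pose, the force and the opening at its end, in the units of the state.
- status.observe(): the state, without advancing time (a new reading comes with each control period).
- optics.camera(name): name is "scene" or "side" or "wrist"; returns a dict with "color" (384x512x3 uint8, red, green, blue), "depth" (384x512 float32, m along the optical axis (not along the pixel's ray), 0 where there is no reading), "fx", "fy", "cx", "cy" (pixels), "camera_from_world" (4x4, takes a point from world to camera coordinates). Camera axes: x right, y up, looking along -z (the intrinsics and any distortion apply to the point x, -y, -z); pixel columns grow to the right and rows downward; lengths in m; the calibration is good to about 2 mm. A picture is of the moment at which its call begins.
- ticket.job_done(): hands the job in, once; it reports no verdict.
The state is a dict: "clock": time; "q": joint angles; "joint_vel": joint speeds; "joint_torque": joint torques, N m; "tcp_pos": TCP position; "tool_rot": TCP orientation; "contact_force": force on the tool from outside, world axes, zero at the start; "wrist_torque": the same for the moment, N m; "opening": finger opening in m.
Only numpy, scipy, OpenCV 4.12 (cv2) and the standard library are available. Lean on these libraries where they do the work, as an engineer would, in place of code of your own. Each camera call takes 0.05 s, during which the arm holds its last target.

## Working session

There is one attempt and no reset: what is moved stays moved. The work goes in short steps, Python scripts to look and compute and a tool call to move; the robot and the scene stay as the last step left them, time stands still between calls to the robot, and variables do not carry over. Pictures are saved under pics/ and viewed, and the job is handed in when it is done.

Besides the shell and the picture viewer there is one more tool, called after "Emit:" as a command line: name --argument value ..., lists and objects as JSON in quotes. servo_tool: Moves the arm, as the interface text tells. Its arguments: {"type":"object","properties":{"rows":{"type":"string"},"squeeze":{"type":"number"}},"required":["rows"]}

```bash
ls; mkdir -p pics
python3 - <<'E'
from station import status, optics
import cv2,numpy as np
s=status.observe(); print({k:np.round(v,3) for k,v in s.items()})
for n in ["scene","side","wrist"]:
    c=optics.camera(n); cv2.imwrite(f"pics/{n}0.png",c["color"][:,:,::-1]); print(n,c["fx"],c["cx"],c["cy"],np.round(c["camera_from_world"],3).tolist(),[k for k in c])
E
```

```text
pics
{'clock': np.float64(0.0), 'q': array([-1.272,  0.354,  1.634, -0.   ,  1.155, -0.002]), 'joint_vel': array([-0.002, -0.   ,  0.   ,  0.001,  0.   , -0.   ]), 'joint_torque': array([-1.0000e-03, -5.9385e+01, -3.3422e+01,  7.0000e-02,  2.3000e-02,
       -0.0000e+00]), 'tcp_pos': array([ 0.185, -0.597,  0.404]), 'tool_rot': array([-3.105, -0.471,  0.   ]), 'contact_force': array([-0.599,  0.109, -0.296]), 'wrist_torque': array([ 0.017, -0.009, -0.033]), 'opening': np.float64(0.092)}
scene 406.2540524085885 262.9198033451259 193.12574625671422 [[0.357, 0.934, 0.006, -0.196], [-0.792, 0.299, 0.532, 0.355], [0.495, -0.195, 0.847, -1.206], [0.0, 0.0, 0.0, 1.0]] ['color', 'depth', 'fx', 'fy', 'cx', 'cy', 'camera_from_world']
side 423.7833819826555 257.47877073429913 187.07592710260806 [[-0.738, -0.675, -0.012, 0.381], [0.358, -0.407, 0.84, -0.266], [-0.572, 0.616, 0.542, -0.933], [0.0, 0.0, 0.0, 1.0]] ['color', 'depth', 'fx', 'fy', 'cx', 'cy', 'camera_from_world']
wrist 277.1120278064243 258.9940368213424 191.6907737333491 [[0.296, -0.955, -0.002, -0.624], [0.913, 0.284, -0.292, 0.035], [0.28, 0.084, 0.956, -0.393], [0.0, 0.0, 0.0, 1.0]] ['color', 'depth', 'fx', 'fy', 'cx', 'cy', 'camera_from_world']
```

View pics/scene0.png

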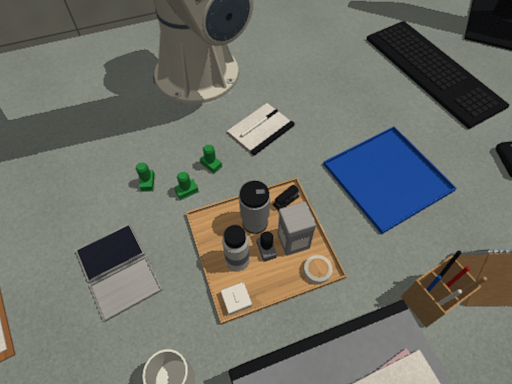

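View pics/side0.png

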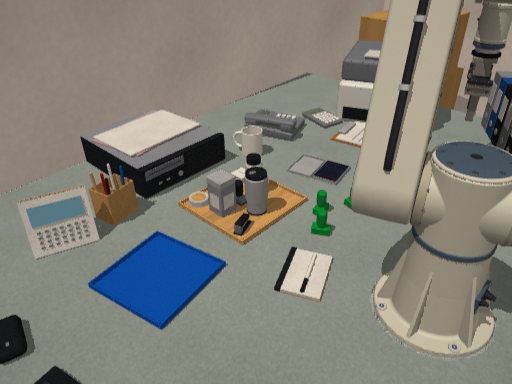

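View pics/wrist0.png

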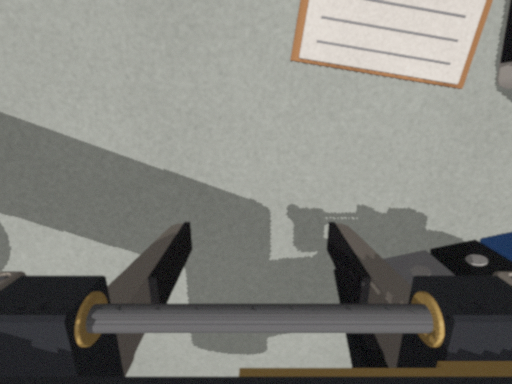

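The scene view shows the tumbler (255,205) nearest the robot, the can (236,248) to the right, the tin (297,228) to the left and the black/grey stamp (267,245) between them. The pad's dark half is at (111,252), its lid at (125,290), and the blue tray at (390,178). Candidates for the stamp are the black one at (267,245) and the green ones at (145,177), (186,185) and (210,158). I choose the black one and check it in a crop.

```bash
cat > h.py <<'E'
from station import status, optics
import cv2,numpy as np
def cam(n):
    c=optics.camera(n); M=c["camera_from_world"]; c["R"]=M[:3,:3]; c["t"]=M[:3,3]; return c
def cloud(c):
    d=c["depth"]; v,u=np.mgrid[0:d.shape[0],0:d.shape[1]]
    P=np.stack([(u-c["cx"])/c["fx"]*d,-(v-c["cy"])/c["fy"]*d,-d],-1)
    W=(P-c["t"])@c["R"]; W[d<=0]=np.nan; return W
def plane(c,uv,z):
    uv=np.atleast_2d(uv).astype(float)
    r=np.stack([(uv[:,0]-c["cx"])/c["fx"],-(uv[:,1]-c["cy"])/c["fy"],-np.ones(len(uv))],-1)@c["R"]
    o=-c["t"]@c["R"]; return o+r*((z-o[2])/r[:,2])[:,None]
def proj(c,P):
    p=np.atleast_2d(P)@c["R"].T+c["t"]; return np.stack([c["cx"]-c["fx"]*p[:,0]/p[:,2], c["cy"]+c["fy"]*p[:,1]/p[:,2]],-1)
def rect(c,mask,z):
    k,_=cv2.findContours(mask.astype(np.uint8),cv2.RETR_EXTERNAL,cv2.CHAIN_APPROX_NONE)
    k=max(k,key=cv2.contourArea)[:,0]; W=plane(c,k,z)[:,:2]
    return cv2.minAreaRect((W*1000).astype(np.float32)), k
E
python3 - <<'E'
from h import *
c=cam("scene"); im=c["color"]; np.savez("s0.npz",**c)
cv2.imwrite("pics/crop0.png",cv2.resize(im[170:325,180:350,::-1],None,fx=4.5,fy=3.8,interpolation=cv2.INTER_CUBIC))
hsv=cv2.cvtColor(im,cv2.COLOR_RGB2HSV)
blue=(hsv[...,0]>100)&(hsv[...,0]<125)&(hsv[...,1]>180)&(hsv[...,2]>60)
print("blue",rect(c,blue,0.015)[0], rect(c,blue,0.0)[0])
W=cloud(c)
reg=np.zeros(im.shape[:2],bool); reg[215:285,70:150]=1
dark=reg&(im.max(-1)<75); r,k=rect(c,dark,.011); print("ink",r)
wood=(hsv[...,0]>8)&(hsv[...,0]<22)&(hsv[...,1]>90); wood[:,345:]=0; wood[:,:180]=0
print("wood",rect(c,wood,.015)[0])
print("deskz",np.nanmedian(W[100:140,300:360,2]))
# tops
t=(W[...,2]>.1)&(np.abs(W[...,0]-.55)<.2)&(np.abs(W[...,1])<.2)
n,l,st,ce=cv2.connectedComponentsWithStats(t.astype(np.uint8))
for i in range(1,n):
    if st[i,4]>60: print(st[i],np.nanmedian(W[l==i],0), np.nanmax(W[l==i][:,2]))
E
```

```text
blue ((528.8705444335938, 334.8399658203125), (229.66323852539062, 233.05191040039062), 9.912802696228027) ((521.1947631835938, 343.88037109375), (233.86941528320312, 237.3201904296875), 9.912800788879395)
ink ((488.13397216796875, -337.5958251953125), (79.53376007080078, 119.11871337890625), 10.582206726074219)
wood ((589.920654296875, -17.598037719726562), (279.4898376464844, 272.6534118652344), 89.57266235351562)
deskz 0.0005262953723632422
[238 181  32  35 879] [ 0.54155471 -0.0178717   0.13409834] 0.14030233145357188
[278 202  38  36 898] [0.61188569 0.0465159  0.11927945] 0.12366240882953713
[222 225  26  29 581] [ 0.61169829 -0.08406853  0.12872608] 0.1337341771741034
```

View pics/crop0.png

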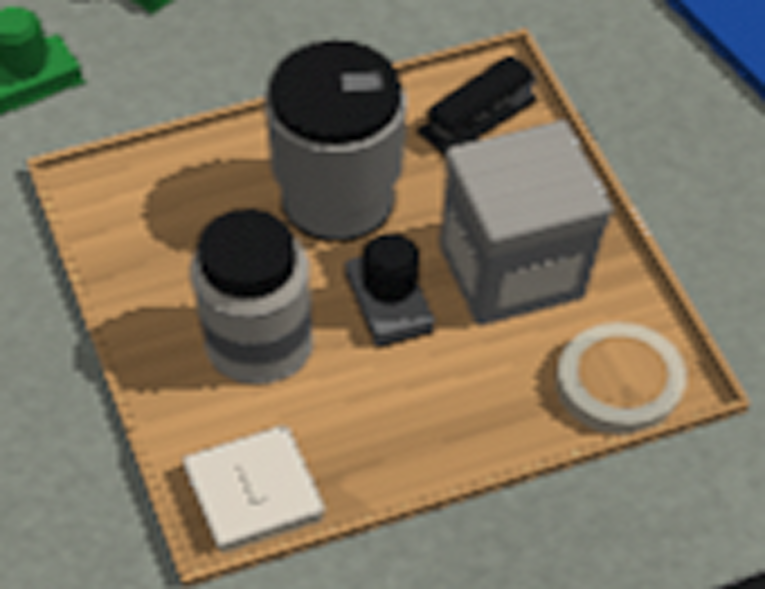

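Crop: the black-handled stamp with grey foot stands between the tumbler, can and tin, so the choice is confirmed. Next I measure the precise tops and the stamp.

Run:
```python
from h import *
for n in ["scene","side"]:
    c=cam(n); W=cloud(c); im=c["color"]
    print(n)
    for nm,g,z,w in [("tumbler",(.54,-.018),.134,.05),("tin",(.612,.047),.119,.05),("can",(.612,-.084),.129,.05)]:
        m=(np.abs(W[...,2]-z)<.007)&(np.hypot(W[...,0]-g[0],W[...,1]-g[1])<w)
        m=cv2.morphologyEx(m.astype(np.uint8),cv2.MORPH_OPEN,np.ones((3,3)))
        if m.sum()<30: print(nm,"few",m.sum()); continue
        k=max(cv2.findContours(m,0,cv2.CHAIN_APPROX_NONE)[0],key=cv2.contourArea)[:,0]
        P=(plane(c,k,z)[:,:2]*1000).astype(np.float32)
        print(nm,m.sum(),"circ",cv2.minEnclosingCircle(P),"rect",cv2.minAreaRect(P),np.nanmedian(W[m>0][:,2]),"ell",cv2.fitEllipse(P))
    m=(np.abs(W[...,2]-.074)<.006)&(np.hypot(W[...,0]-.60,W[...,1]+.018)<.03)
    k=[a for a in cv2.findContours(m.astype(np.uint8),0,cv2.CHAIN_APPROX_NONE)[0]]
    if k:
        k=max(k,key=len)[:,0]; P=(plane(c,k,.072)[:,:2]*1000).astype(np.float32); print("stamp top",m.sum(),cv2.minEnclosingCircle(P),k.mean(0))
    m=(np.abs(W[...,2]-.024)<.004)&(np.hypot(W[...,0]-.60,W[...,1]+.018)<.04)
    print("foot",m.sum(),np.nanmedian(W[m],0), cv2.minAreaRect((W[m][:,:2]*1000).astype(np.float32)) if m.any() else 0)
    # other items
    for nm,g,z in [("clip",(.69,-.12),.03),("tape",(.69,.08),.023),("stap",(.5,.07),.041)]:
        pass
s=status.observe(); R=cv2.Rodrigues(s["tool_rot"])[0]; print(R.round(4))
```

```text
scene
tumbler 626 circ ((533.6067504882812, -15.051740646362305), 32.1522102355957) rect ((533.4273071289062, -15.80666732788086), (59.057579040527344, 62.33642578125), 69.27584838867188) 0.13485158210289364 ell ((533.072998046875, -15.12384033203125), (58.32975769042969, 62.51596450805664), 65.41503143310547)
tin 795 circ ((608.591796875, 47.99602127075195), 40.186981201171875) rect ((608.3589477539062, 48.00491714477539), (60.28663635253906, 61.33489227294922), 87.80735778808594) 0.11949021373996419 ell ((608.4830322265625, 48.25747299194336), (67.5177993774414, 69.1440200805664), 84.8401107788086)
can 372 circ ((605.28857421875, -82.7367172241211), 22.423019409179688) rect ((604.4951171875, -82.96199035644531), (40.60842514038086, 42.69043731689453), 69.25469207763672) 0.13008330883478014 ell ((605.346923828125, -82.64717864990234), (40.724185943603516, 43.85274124145508), 76.64256286621094)
stamp top 119 ((605.8018188476562, -15.655108451843262), 13.653494834899902) [266.23529412 237.29411765]
foot 161 [ 0.61705936 -0.01914822  0.0240201 ] ((605.1644897460938, -4.983118057250977)
[... 635 characters left out ...]
, 69.11217498779297), 71.20318603515625)
can 94 circ ((598.6807861328125, -75.07130432128906), 25.512971878051758) rect ((598.7575073242188, -75.00410461425781), (39.10297393798828, 42.76658630371094), 41.226768493652344) 0.1288536007458558 ell ((598.5791015625, -76.3313980102539), (38.97411346435547, 47.72162628173828), 60.7718620300293)
stamp top 35 ((601.39208984375, -8.888154983520508), 14.692792892456055) [238.21052632 182.42105263]
foot 47 [ 0.58956328 -0.00568865  0.02293621] ((590.2059326171875, -10.004678726196289), (28.819007873535156, 24.844955444335938), 82.56270599365234)
[[ 9.551e-01  2.963e-01 -1.000e-04]
 [ 2.963e-01 -9.551e-01  4.000e-04]
 [ 0.000e+00 -5.000e-04 -1.000e+00]]
```

```bash
cat >> h.py <<'E'
def goto(x,y,z,psi=None,s=None):
    """grasp point target (m), psi=world heading of tool x (deg); prints tool shift mm, turn deg"""
    s=s or status.observe(); R=cv2.Rodrigues(s["tool_rot"])[0]
    T=np.array([x,y,z+.171]); d=R.T@(T-s["tcp_pos"])*1000
    h=np.degrees(np.arctan2(R[1,0],R[0,0])); turn=0 if psi is None else (h-psi+180)%360-180
    print("shift",d.round(1),"turn",round(turn,1),"heading",round(h,2),"gp",np.round(s["tcp_pos"]-[0,0,.171],4),"force",s["contact_force"].round(1),"open",round(float(s["opening"]),4),"t",round(float(s["clock"]),2))
E
python3 - <<'E'
from h import *
goto(.42,-.02,.33,0)
c=cam("wrist"); o=-c["R"].T@c["t"]; s=status.observe(); R=cv2.Rodrigues(s["tool_rot"])[0]
print("cam in tool",R.T@(o-s["tcp_pos"]), "look dir in tool",R.T@(-c["R"][2]))
E
```

```text
shift [ 395.2 -481.4  -96.3] turn 17.2 heading 17.23 gp [ 0.1851 -0.5969  0.2334] force [ 0.7  0.2 -1. ] open 0.0918 t 0.3
cam in tool [0.0810804  0.0002545  0.01920711] look dir in tool [-0.29199332 -0.00119384  0.95641961]
```

Run:
```python
from h import *
goto(.64,-.02,.33,0)
```

```text
shift [ 605.3 -416.3  -96.4] turn 17.2 heading 17.23 gp [ 0.1851 -0.5969  0.2335] force [-0.2 -0.8  0.8] open 0.0916 t 0.35
```

Emit:
servo_tool --rows "40 -28 -12 0 1; 90 -60 -24 0 1; 135 -90 -36 0 1; 180 -120 -48 0 1; 225 -155 -60 0 1; 270 -185 -72 0 1; 315 -215 -84 0 1; 350 -240 -96 0 1"

```text
clock: 1.35
tcp_pos: [0.4493, -0.2622, 0.5013]
tool_rot: [3.106, 0.472, 0.001]
contact_force: [-0.2, -0.7, 0.1]
opening: 0.0918
```

Emit:
servo_tool --rows "45 -30 0 5 1; 90 -60 0 9 1; 135 -90 0 13 1; 180 -125 0 17.2 1; 220 -155 0 17.2 1; 255 -176 0 17.2 1; 255 -176 0 17.2 1; 255 -176 0 17.2 1"

```text
clock: 2.35
tcp_pos: [0.6394, -0.0207, 0.5004]
tool_rot: [3.141, 0.001, -0.001]
contact_force: [-0.6, -0.1, 0.1]
opening: 0.0918
```

Run:
```python
from h import *
goto(.64,-.02,.33,0)
c=cam("wrist"); cv2.imwrite("pics/w1.png",c["color"][:,:,::-1]); np.savez("w1.npz",**c)
```

```text
shift [ 0.6 -0.7 -0.6] turn 0.1 heading 0.05 gp [ 0.6394 -0.0207  0.3294] force [-0.6 -0.1  0.1] open 0.0918 t 2.35
```

View pics/w1.png

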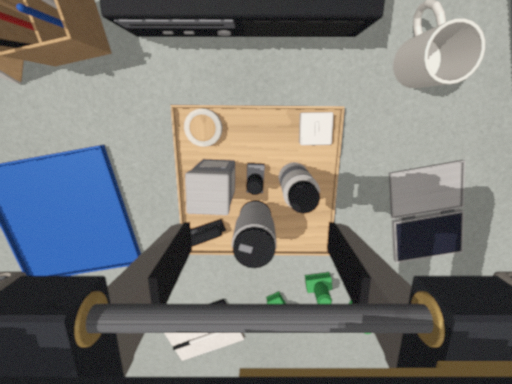

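Wrist view from above: tumbler lid (255,245), can cap (302,195), tin top (208,188), stamp (255,178), pad (428,234), blue tray (65,210).

```bash
cat > meas.py <<'E'
from h import *
def tops(c,items,tol=.004,open_=True):
    W=cloud(c); out={}
    for nm,g,z,r in items:
        m=(np.abs(W[...,2]-z)<tol)&(np.hypot(W[...,0]-g[0],W[...,1]-g[1])<r)
        m=m.astype(np.uint8)
        if open_: m=cv2.morphologyEx(m,cv2.MORPH_OPEN,np.ones((3,3),np.uint8))
        if m.sum()<15: print(nm,"few",m.sum()); continue
        k=max(cv2.findContours(m,0,cv2.CHAIN_APPROX_NONE)[0],key=cv2.contourArea)[:,0]
        P=(plane(c,k,z)[:,:2]*1000).astype(np.float32)
        (a,b),rr=cv2.minEnclosingCircle(P); q=cv2.minAreaRect(P)
        print(nm,m.sum(),"circ",round(a,1),round(b,1),round(rr,1),"rect",np.round(q[0],1),np.round(q[1],1),round(q[2],1),"ell",np.round(np.hstack(cv2.fitEllipse(P)),1),"zmed",round(float(np.nanmedian(W[m>0][:,2])),4),"px",k.mean(0).round(1))
TALL=[("tumbler",(.533,-.014),.134,.05),("tin",(.607,.049),.119,.05),("can",(.604,-.081),.129,.05),("stamp",(.605,-.014),.074,.025),("foot",(.605,-.014),.024,.035),("clip",(.70,-.12),.030,.05),("tape",(.70,.08),.023,.05),("stap",(.50,.07),.041,.06)]
E
python3 - <<'E'
from meas import *
c=cam("wrist"); im=c["color"]; tops(c,TALL)
hsv=cv2.cvtColor(im,cv2.COLOR_RGB2HSV)
blue=(hsv[...,0]>100)&(hsv[...,0]<125)&(hsv[...,1]>180)&(hsv[...,2]>60); blue[270:]=0
print("blue",rect(c,blue,.015)[0])
reg=np.zeros(im.shape[:2],bool); reg[200:265,385:470]=1
print("ink",rect(c,reg&(im.max(-1)<75),.011)[0])
wood=(hsv[...,0]>8)&(hsv[...,0]<22)&(hsv[...,1]>90); wood[:,:170]=0; wood[260:]=0; wood[:95]=0; wood[:,360:]=0
print("wood",rect(c,wood,.015)[0])
cv2.imwrite("pics/w1c.png",cv2.resize(im[95:260,165:350,::-1],None,fx=4,fy=3.6,interpolation=cv2.INTER_CUBIC))
E
```

```text
tumbler 1270 circ 531.5 -12.6 31.2 rect [531.8 -13.2] [60.8 59. ] 0.0 ell [531.4 -13.   58.9  61.   88.5] zmed 0.1354 px [252.9 247.6]
tin 1775 circ 606.3 50.3 40.3 rect [606.9  50.6] [59.2 59.6] 87.7 ell [606.9  50.8  67.2  68.6  72.6] zmed 0.1201 px [206.5 192.9]
can 755 circ 604.0 -80.7 21.8 rect [604.  -80.6] [40.9 40.7] 0.0 ell [604.  -80.5  40.7  42.1 125.4] zmed 0.1306 px [302.9 197.6]
stamp 193 circ 604.4 -13.3 12.5 rect [604.6 -13.2] [22.2 23. ] 0.0 ell [604.4 -13.7  22.6  23.5  75.2] zmed 0.0744 px [253.4 186.2]
foot 179 circ 620.1 -14.0 16.7 rect [620.2 -14. ] [17.2 28.8] 0.0 ell [620.3 -13.5  18.9  35.2 177.4] zmed 0.0247 px [254.4 168.8]
clip 841 circ 687.0 -111.2 33.5 rect [ 687.1 -110.9] [48.5 49.3] 0.7 ell [ 688.8 -110.8   49.8   55.9   76.2] zmed 0.0273 px [314.7 128.7]
tape 1087 circ 688.7 71.3 30.0 rect [688.7  71.3] [59.9 56.8] 90.0 ell [688.5  71.2  57.3  58.8  13.6] zmed 0.0242 px [201.4 126.6]
stap 256 circ 499.6 74.1 25.9 rect [503.8  75.7] [19.6 51.2] 19.9 ell [502.4  78.6  18.8  57.4  20.9] zmed 0.0396 px [202.8 236.7]
blue ((484.7457275390625, 435.3051452636719), (128.74603271484375, 19.29545021057129), 10.016033172607422)
ink ((488.1447448730469, -338.7796630859375), (78.29019927978516, 117.00157165527344), 10.550227165222168)
wood ((588.5989379882812, -17.304229736328125), (276.02691650390625, 265.625), 89.68756866455078)
```

View pics/w1c.png

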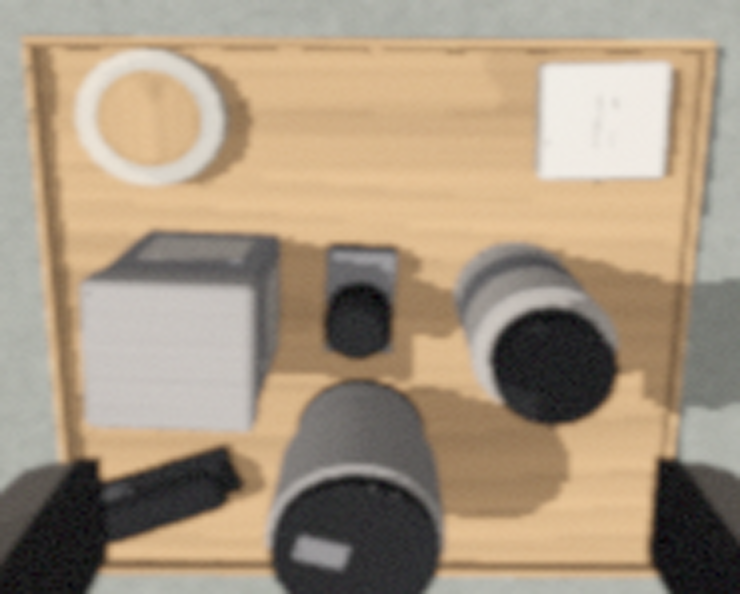

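Emit:
servo_tool --rows "-40 -3 20 0 1; -80 -6 50 0 1; -108 -8 90 0 1; -108 -8 125 0 1; -108 -8 150 0 1; -108 -8 175 0 1; -108 -8 175 0 1"

```text
clock: 3.32
tcp_pos: [0.5306, -0.0132, 0.3246]
tool_rot: [-3.142, 0.001, 0.005]
contact_force: [-0.1, -0.5, -0.4]
opening: 0.0918
```

Run:
```python
from meas import *
goto(.5315,-.013,.089,0)
c=cam("wrist"); cv2.imwrite("pics/w2.png",c["color"][:,:,::-1]); tops(c,TALL)
```

```text
shift [ 1.1 -0.2 64.6] turn -0.0 heading -0.04 gp [ 0.5306 -0.0132  0.1536] force [-0.1 -0.5 -0.4] open 0.0918 t 3.33
tumbler 5436 circ 531.1 -13.3 30.8 rect [531.1 -13.5] [60.3 60.6] 90.0 ell [531.  -13.5  59.4  60.8  93.7] zmed 0.1353 px [258.9 228.5]
tin 8577 circ 606.3 49.9 40.1 rect [606.1  49.8] [59.4 58.8] 87.7 ell [606.3  49.9  67.7  68.8  10.3] zmed 0.1201 px [160.4 112.4]
can 3879 circ 603.5 -80.7 21.7 rect [603.4 -80.6] [41.9 42.3] 8.6 ell [603.5 -80.7  41.6  42.7 166.1] zmed 0.1305 px [367.8 118.7]
stamp 789 circ 603.5 -13.7 12.9 rect [603.9 -13.9] [24.3 24.9] 90.0 ell [603.5 -13.8  24.   24.7 150.1] zmed 0.0743 px [259.2 116.7]
foot 710 circ 619.6 -14.2 16.4 rect [620.5 -14.3] [29.9 15.4] 89.9 ell [620.9 -13.9  17.   34.4 179.5] zmed 0.0246 px [259.2  95.5]
clip 2313 circ 681.1 -111.4 29.5 rect [ 680.3 -110.7] [50.  36.3] 89.9 ell [ 680.6 -111.3   40.7   55.8  177.5] zmed 0.0273 px [369.2  22.7]
tape 3029 circ 687.5 70.8 30.4 rect [679.8  70.6] [59.9 42.2] 89.9 ell [682.4  70.5  44.9  62.7 178. ] zmed 0.0242 px [164.7  21.7]
stap 850 circ 502.8 76.5 28.4 rect [502.5  76.4] [20.4 55.6] 18.9 ell [501.8  79.8  19.6  65.6  20. ] zmed 0.0398 px [171.9 216.4]
```

View pics/w2.png

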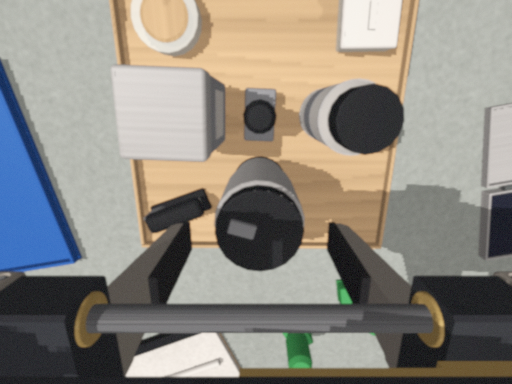

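The wrist view agrees: tumbler lid (259,228) sits centred between the fingers, which are clear of tin (160,112) and can (367,118). Descend and grip.

Emit:
servo_tool --rows "0 0 25 0 1; 0 0 50 0 1; 0 0 64 0 1; 0 0 64 0 1; 0 0 64 0 -1; 0 0 64 0 -1; 0 0 64 0 -1; 0 0 64 0 -1" --squeeze 25

```text
clock: 4.38
tcp_pos: [0.532, -0.0125, 0.2623]
tool_rot: [3.142, 0.001, 0.002]
contact_force: [-0.8, -0.1, 5.8]
opening: 0.0656
```

Emit:
servo_tool --rows "0 0 0 0 -1; 0 0 0 0 -1; 0 0 0 0 -1"

```text
clock: 4.75
tcp_pos: [0.5321, -0.0125, 0.2623]
tool_rot: [3.142, 0.001, 0.002]
contact_force: [-0.1, -0.5, 6.2]
opening: 0.0655
```

Emit:
servo_tool --rows "0 0 -8 0 -1; 0 0 -25 0 -1; 0 0 -50 0 -1; 0 0 -75 0 -1; 0 0 -100 0 -1; 0 0 -125 0 -1; 0 0 -140 0 -1; 0 0 -142 0 -1"

```text
clock: 5.75
tcp_pos: [0.5318, -0.0124, 0.4049]
tool_rot: [3.142, 0.001, 0.003]
contact_force: [-1.5, -0.1, -2.8]
opening: 0.0656
```

Emit:
servo_tool --rows "-3 -15 0 0 -1; -9 -45 0 0 -1; -17 -80 0 0 -1; -25 -120 0 0 -1; -34 -160 0 0 -1; -42 -200 0 0 -1; -51 -240 0 0 -1; -58 -275 0 0 -1"

```text
clock: 6.75
tcp_pos: [0.4722, 0.2645, 0.4025]
tool_rot: [3.141, 0.002, -0.003]
contact_force: [1.4, -0.2, -3.2]
opening: 0.0653
```

Emit:
servo_tool --rows "-5 -24 0 0 -1; -9 -40 0 0 -1; -9 -42 0 0 -1; -9 -42 0 0 -1"

```text
clock: 7.25
tcp_pos: [0.4645, 0.3042, 0.4034]
tool_rot: [3.141, 0.001, -0.001]
contact_force: [0.5, -0.6, -3.3]
opening: 0.0652
```

Run:
```python
from meas import *
goto(.4645,.3046,.0913,0)
c=cam("wrist"); cv2.imwrite("pics/w3.png",c["color"][:,:,::-1])
c=cam("side"); cv2.imwrite("pics/d3.png",c["color"][:,:,::-1])
im=c["color"];hsv=cv2.cvtColor(im,cv2.COLOR_RGB2HSV)
```

```text
shift [ 1.000e-01 -5.000e-01  1.411e+02] turn 0.0 heading 0.04 gp [0.4645 0.3042 0.2324] force [ 0.5 -0.6 -3.3] open 0.0652 t 7.25
```

View pics/w3.png

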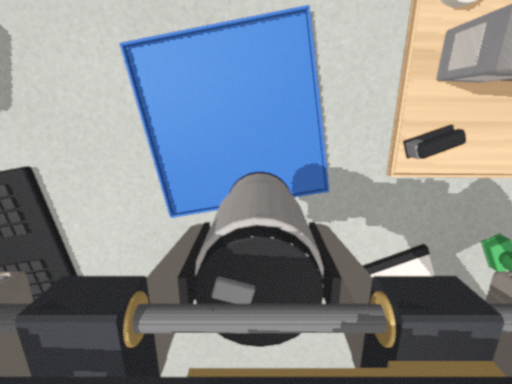

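View pics/d3.png

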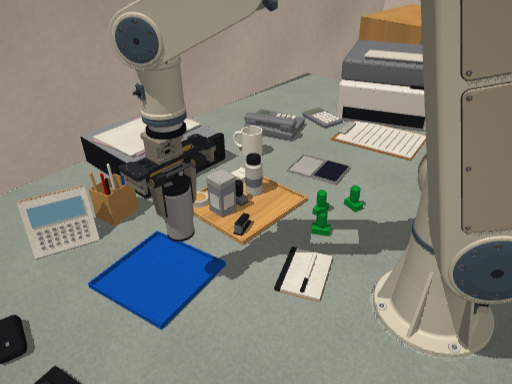

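Tumbler held upright above the blue tray, whose corners in the wrist view are (122,45), (308,8), (329,190) and (172,215). I'll check the tray centre from those corners.

Run:
```python
from meas import *
c=cam("wrist")
P=plane(c,[(122,45),(308,8),(329,190),(172,215)],.015)[:,:2]; print(P.round(3)); print(cv2.minAreaRect((P*1000).astype(np.float32)), P.mean(0))
```

```text
[[0.617 0.468]
 [0.656 0.246]
 [0.435 0.206]
 [0.398 0.428]]
((526.2471313476562, 336.7324523925781), (223.87281799316406, 226.72177124023438), 9.867769241333008) [0.52654671 0.33690519]
```

Emit:
servo_tool --rows "0 0 25 0 -1; 0 0 55 0 -1; 0 0 85 0 -1; 0 0 110 0 -1; 0 0 125 0 -1; 0 0 133 0 -1; 0 0 137 0 -1; 0 0 138 0 -1"

```text
clock: 8.4
tcp_pos: [0.4648, 0.3046, 0.2661]
tool_rot: [-3.141, -0.001, -0.001]
contact_force: [-0.4, -0.0, -2.9]
opening: 0.0653
```

Emit:
servo_tool --rows "0 0 1 0 -1; 0 0 2 0 -1; 0 0 2 0 -1"

```text
clock: 8.78
tcp_pos: [0.4646, 0.3046, 0.2638]
tool_rot: [-3.141, -0.001, -0.0]
contact_force: [-0.4, 0.2, -2.9]
opening: 0.0653
```

Emit:
servo_tool --rows "0 0 1 0 -1; 0 0 1.5 0 -1; 0 0 1.5 0 -1"

```text
clock: 9.15
tcp_pos: [0.4646, 0.3045, 0.2623]
tool_rot: [-3.142, -0.001, -0.0]
contact_force: [-1.3, 0.6, -0.5]
opening: 0.0657
```

Contact (the load has been taken up). Release and rise.

Emit:
servo_tool --rows "0 0 0.5 0 -1; 0 0 0.5 0 0.6; 0 0 0.5 0 0.8; 0 0 0.5 0 0.9; 0 0 0.5 0 0.9; 0 0 -20 0 0.9; 0 0 -60 0 0.9; 0 0 -110 0 1"

```text
clock: 10.15
tcp_pos: [0.4642, 0.3043, 0.3725]
tool_rot: [3.14, 0.001, -0.003]
contact_force: [1.1, 0.4, -0.3]
opening: 0.0915
```

Run:
```python
from meas import *
goto(.6062,.0498,.30,-2.3)
c=cam("wrist"); cv2.imwrite("pics/w4.png",c["color"][:,:,::-1]); tops(c,[("tumbler",(.4645,.3045),.134,.05)])
```

```text
shift [141.6 254.7 -98.4] turn 2.3 heading 0.03 gp [0.4642 0.3043 0.2015] force [ 1.1  0.4 -0.3] open 0.0915 t 10.15
tumbler 3555 circ 463.4 304.1 30.7 rect [462.9 303.5] [60.2 59.2] 0.0 ell [463.3 303.8  59.1  60.2  98.4] zmed 0.1353 px [258.4 207.5]
```

View pics/w4.png

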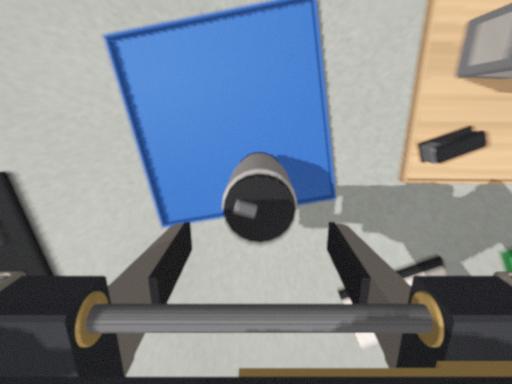

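Emit:
servo_tool --rows "15 30 0 -10 1; 35 65 0 -20 1; 55 100 0 -30 1; 75 135 0 -40 1; 95 170 0 -50 1; 115 205 0 -60 1; 132 237 0 -70 1; 141.5 254.5 0 -80 1"

```text
clock: 11.2
tcp_pos: [0.6069, 0.0485, 0.3719]
tool_rot: [2.401, 2.025, 0.0]
contact_force: [-0.0, 0.4, -0.2]
opening: 0.0918
```

Emit:
servo_tool --rows "0 0 0 -7.7 1; 0 0 0 -7.7 1; 0 0 0 -7.7 1"

```text
clock: 11.58
tcp_pos: [0.6061, 0.0503, 0.3721]
tool_rot: [-2.268, -2.174, 0.0]
contact_force: [-0.4, 0.1, 0.7]
opening: 0.0921
```

Run:
```python
from meas import *
goto(.6062,.0498,.074,87.7); print(status.observe()["q"].round(2))
c=cam("wrist"); cv2.imwrite("pics/w5.png",c["color"][:,:,::-1]); tops(c,TALL[1:])
```

```text
shift [-5.000e-01  1.000e-01  1.271e+02] turn -0.1 heading 87.58 gp [0.6061 0.0503 0.2011] force [-0.4  0.1  0.7] open 0.0921 t 11.57
[0.08 0.36 1.7  0.   1.08 0.12]
tin 4124 circ 605.7 51.0 40.2 rect [605.5  51.5] [58.4 58.9] 87.6 ell [605.5  51.4  68.2  68.2 150. ] zmed 0.12 px [260.4 200.7]
can 506 circ 602.6 -85.2 20.1 rect [602.4 -92.8] [18.9 40.1] 87.6 ell [602.  -91.3  19.7  42.9  88.2] zmed 0.1304 px [263.2 338.7]
stamp 355 circ 602.7 -11.5 12.8 rect [602.8 -11.7] [23.4 24.6] 87.6 ell [602.8 -11.9  23.6  24.3 126.1] zmed 0.0743 px [260.  242.6]
foot 58 circ 582.3 -25.0 5.0 rect [582.2 -25. ] [4.3 9.2] 87.6 ell [582.4 -25.    4.9  11.5  86.1] zmed 0.0244 px [244.7 234.4]
clip 926 circ 686.0 -109.2 33.3 rect [ 686.  -108.2] [48.5 47.4] 0.4 ell [ 686.3 -108.7   48.2   54.7   50.9] zmed 0.0271 px [322.3 289.5]
tape 1934 circ 687.4 70.9 30.1 rect [687.6  71.3] [58.  59.3] 87.6 ell [687.5  71.1  58.4  59.1  59.2] zmed 0.024 px [327.4 157.1]
stap 725 circ 501.6 78.9 27.7 rect [501.   78.7] [20.7 55.3] 17.6 ell [500.2  82.3  19.8  61.3  19. ] zmed 0.0397 px [167.2 159.7]
```

View pics/w5.png

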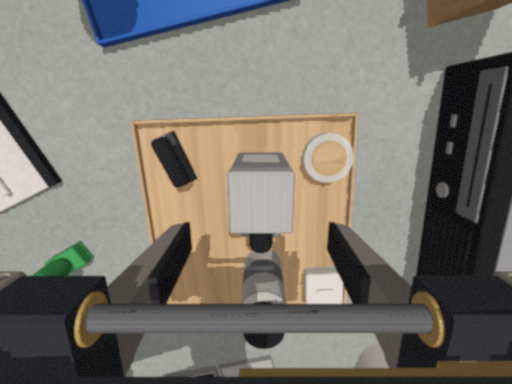

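Tin top (260,200) is centred and squared to the jaws; the fingers clear the stapler (173,158) and tape (328,157).

Emit:
servo_tool --rows "0 0 35 0 1; 0 0 70 0 1; 0 0 100 0 1; 0 0 120 0 1; 0 0 127 0 1; 0 0 127 0 1; 0 0 127 0 -1; 0 0 127 0 -1"

```text
clock: 12.62
tcp_pos: [0.6066, 0.0501, 0.2461]
tool_rot: [2.264, 2.176, 0.002]
contact_force: [0.6, -0.2, -0.6]
opening: 0.0739
```

Emit:
servo_tool --rows "0 0 0 0 -1; 0 0 0 0 -1; 0 0 0 0 -1; 0 0 0 0 -1"

```text
clock: 13.12
tcp_pos: [0.6064, 0.0501, 0.2456]
tool_rot: [2.265, 2.177, 0.001]
contact_force: [-0.3, -0.5, 5.7]
opening: 0.0579
```

Emit:
servo_tool --rows "0 0 -8 0 -1; 0 0 -25 0 -1; 0 0 -50 0 -1; 0 0 -75 0 -1; 0 0 -100 0 -1; 0 0 -120 0 -1; 0 0 -130 0 -1; 0 0 -130 0 -1"

```text
clock: 14.12
tcp_pos: [0.6063, 0.0501, 0.3761]
tool_rot: [2.264, 2.177, 0.002]
contact_force: [-1.9, 0.2, -0.8]
opening: 0.0578
```

Emit:
servo_tool --rows "15 -1 0 8 -1; 45 -3 0 18 -1; 85 -6 0 28 -1; 125 -9 0 38 -1; 165 -13 0 48 -1; 205 -16 0 58 -1; 240 -19 0 68 -1; 265 -21 0 74 -1"

```text
clock: 15.12
tcp_pos: [0.5951, 0.3172, 0.3738]
tool_rot: [3.119, 0.37, -0.003]
contact_force: [0.4, -0.3, -1.4]
opening: 0.058
```

Run:
```python
from meas import *
goto(.5964,.3277,.0746,9.9)
```

```text
shift [  3.9  -9.9 128.2] turn 3.6 heading 13.53 gp [0.5951 0.3172 0.2028] force [ 0.4 -0.3 -1.4] open 0.058 t 15.12
```

Emit:
servo_tool --rows "2 -6 10 3.6 -1; 3 -9 35 3.6 -1; 3 -9 65 3.6 -1; 3 -9 90 3.6 -1; 3 -9 108 3.6 -1; 3 -9 118 3.6 -1; 3 -9 124 3.6 -1; 3 -9 125 3.6 -1"

```text
clock: 16.12
tcp_pos: [0.5966, 0.3252, 0.2504]
tool_rot: [-3.129, -0.277, -0.0]
contact_force: [-0.2, -1.1, -1.5]
opening: 0.0574
```

Emit:
servo_tool --rows "0 0 0.5 0 -1; 0 0 1 0 -1; 0 0 1 0 -1"

```text
clock: 16.5
tcp_pos: [0.5966, 0.3252, 0.2496]
tool_rot: [-3.129, -0.277, -0.001]
contact_force: [0.4, -0.9, -0.9]
opening: 0.058
```

Emit:
servo_tool --rows "0 0 1 0 -1; 0 0 2 0 -1; 0 0 3 0 -1; 0 0 3 0 -1; 0 0 3 0 -1"

```text
clock: 17.12
tcp_pos: [0.5965, 0.3252, 0.2462]
tool_rot: [-3.129, -0.278, -0.0]
contact_force: [-0.7, 0.2, -2.1]
opening: 0.0577
```

Emit:
servo_tool --rows "0 0 0.6 0 -1; 0 0 1 0 -1; 0 0 1 0 -1"

```text
clock: 17.5
tcp_pos: [0.5966, 0.3252, 0.2456]
tool_rot: [-3.129, -0.277, -0.0]
contact_force: [-1.5, -0.8, 3.4]
opening: 0.0578
```

Seated (+3.4 N at the pick height). Release and rise.

Emit:
servo_tool --rows "0 0 0 0 0.6; 0 0 0 0 0.8; 0 0 0 0 0.9; 0 0 0 0 1; 0 0 0 0 1; 0 0 -20 0 1; 0 0 -70 0 1; 0 0 -125 0 1"

```text
clock: 18.5
tcp_pos: [0.5963, 0.3251, 0.3724]
tool_rot: [3.129, 0.277, -0.001]
contact_force: [1.0, -0.1, -0.7]
opening: 0.0917
```

Run:
```python
from meas import *
goto(.6035,-.0807,.202,80); print(status.observe()["q"].round(2))
c=cam("wrist"); tops(c,[("tumbler",(.4645,.3045),.134,.05),("tin",(.5965,.3255),.119,.05)])
cv2.imwrite("pics/w6.png",c["color"][:,:,::-1])
```

```text
shift [-64.3 400.7  -0.5] turn -69.9 heading 10.13 gp [0.5963 0.3251 0.2014] force [ 1.  -0.1 -0.7] open 0.0917 t 18.5
[0.5  0.47 1.54 0.   1.14 1.89]
tumbler 1273 circ 461.9 303.8 29.9 rect [450.3 301.8] [34.  59.4] 10.2 ell [452.3 301.   35.9  64.2  10.3] zmed 0.1355 px [255.5 344. ]
tin 4097 circ 596.5 325.3 40.3 rect [597.  325.5] [58.5 58.9] 10.1 ell [596.8 325.4  67.8  68.5  13.9] zmed 0.1201 px [258.8 200.4]
```

View pics/w6.png

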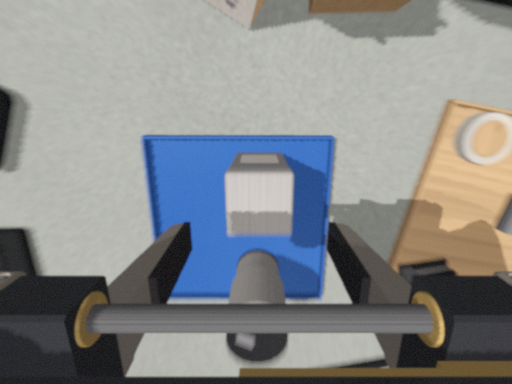

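Emit:
servo_tool --rows "-6 40 0 -10 1; -14 90 0 -20 1; -22 140 0 -30 1; -31 192 0 -40 1; -39 244 0 -50 1; -48 296 0 -60 1; -56 348 0 -70 1; -64 398 0 -80 1"

```text
clock: 19.55
tcp_pos: [0.6035, -0.0796, 0.3717]
tool_rot: [2.211, 2.229, 0.002]
contact_force: [1.0, -0.1, 0.6]
opening: 0.0917
```

Emit:
servo_tool --rows "0 0 0 0 1; 0 0 0 0 1"

```text
clock: 19.8
tcp_pos: [0.6035, -0.0776, 0.371]
tool_rot: [2.222, 2.22, 0.001]
contact_force: [-0.3, 0.1, 0.8]
opening: 0.0919
```

Run:
```python
from meas import *
goto(.6035,-.0807,.074,90); print(status.observe()["q"].round(2))
c=cam("wrist"); tops(c,TALL[2:])
cv2.imwrite("pics/w7.png",c["color"][:,:,::-1])
```

```text
shift [-3.10e+00 -1.00e-01  1.26e+02] turn -0.0 heading 89.96 gp [ 0.6035 -0.0776  0.2   ] force [-0.3  0.1  0.8] open 0.0919 t 19.8
[-0.13  0.36  1.7   0.    1.08 -0.13]
can 1822 circ 602.9 -80.8 21.7 rect [602.9 -80.7] [43.1 41.4] 89.9 ell [602.9 -80.8  41.4  42.6 173.3] zmed 0.1305 px [260.1 210.7]
stamp 527 circ 602.8 -13.6 13.2 rect [602.8 -13.3] [24.3 24. ] 8.9 ell [602.7 -13.5  23.8  24.6  91. ] zmed 0.0743 px [259.8 126.9]
foot 561 circ 587.5 -13.2 16.5 rect [587.1 -12.9] [29.3 18.2] 88.7 ell [585.4 -11.2  17.5  33.4 168.1] zmed 0.0246 px [243.9 122.3]
clip 1287 circ 685.6 -111.6 32.7 rect [ 685.8 -110.4] [48.3 48.5] 89.9 ell [ 685.4 -110.9   53.6   54.2  154.5] zmed 0.0272 px [327.1 204.6]
tape 2754 circ 687.7 70.2 30.3 rect [687.7  70.6] [59.6 59. ] 49.0 ell [687.7  70.5  58.5  59.6 131.9] zmed 0.0241 px [339.2  41.7]
stap 1102 circ 502.2 76.7 28.3 rect [501.5  76.4] [20.7 56.4] 18.3 ell [500.2  80.8  19.8  64.2  19.2] zmed 0.0397 px [158.8  32.4]
```

View pics/w7.png

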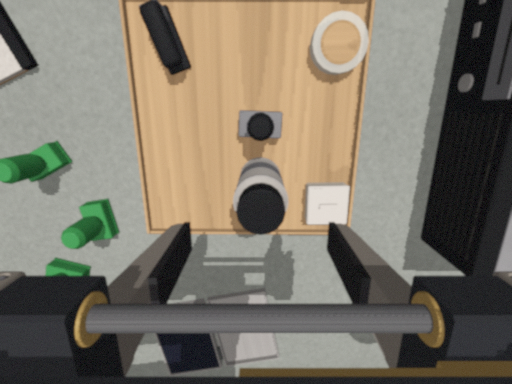

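Can cap (260,208) is centred in the jaw direction and needs 3 mm back along tool x. The clip box (327,205) is only 30 mm high, below the fingertips.

Emit:
servo_tool --rows "-3 0 30 0 1; -3 0 65 0 1; -3 0 95 0 1; -3 0 117 0 1; -3 0 126 0 1; -3 0 126 0 1; -3 0 126 0 -1; -3 0 126 0 -1"

```text
clock: 20.85
tcp_pos: [0.6039, -0.0808, 0.2452]
tool_rot: [2.218, 2.223, 0.001]
contact_force: [-0.0, -0.6, 0.0]
opening: 0.0743
```

Emit:
servo_tool --rows "0 0 0 0 -1; 0 0 0 0 -1; 0 0 0 0 -1; 0 0 0 0 -1"

```text
clock: 21.35
tcp_pos: [0.6037, -0.0809, 0.2444]
tool_rot: [2.219, 2.224, 0.001]
contact_force: [0.3, -0.5, 2.7]
opening: 0.0517
```

Emit:
servo_tool --rows "0 0 -8 0 -1; 0 0 -25 0 -1; 0 0 -50 0 -1; 0 0 -75 0 -1; 0 0 -105 0 -1; 0 0 -130 0 -1; 0 0 -145 0 -1; 0 0 -145 0 -1"

```text
clock: 22.35
tcp_pos: [0.6037, -0.0809, 0.3905]
tool_rot: [2.218, 2.223, 0.002]
contact_force: [-0.5, 0.5, -2.7]
opening: 0.0516
```

Run:
```python
from meas import *
goto(.5228,.3656,.0746,10)
```

```text
shift [446.7 -80.1 144.6] turn 80.1 heading 90.13 gp [ 0.6037 -0.0809  0.2195] force [-0.5  0.5 -2.7] open 0.0516 t 22.35
```

Emit:
servo_tool --rows "20 -4 0 6 -1; 60 -11 0 16 -1; 105 -19 0 26 -1; 150 -27 0 36 -1; 195 -35 0 46 -1; 240 -43 0 56 -1; 285 -51 0 66 -1; 330 -59 0 76 -1"

```text
clock: 23.35
tcp_pos: [0.543, 0.2503, 0.3879]
tool_rot: [3.118, 0.377, -0.003]
contact_force: [-0.1, -0.5, -2.9]
opening: 0.0514
```

Emit:
servo_tool --rows "7 -35 0 4 -1; 13 -70 0 4 -1; 18 -95 0 4 -1; 20 -104 0 4 -1; 20 -104 0 4 -1"

```text
clock: 23.98
tcp_pos: [0.5377, 0.3546, 0.3887]
tool_rot: [3.129, 0.278, -0.001]
contact_force: [-0.4, -0.2, -1.6]
opening: 0.0518
```

Run:
```python
from meas import *
goto(.5228,.3656,.0746,10)
```

```text
shift [-12.7 -13.5 143.1] turn 0.2 heading 10.17 gp [0.5377 0.3546 0.2177] force [-0.4 -0.2 -1.6] open 0.0518 t 23.98
```

Emit:
servo_tool --rows "-12.5 -13.5 0 0 -1; -12.5 -13.5 25 0 -1; -12.5 -13.5 60 0 -1; -12.5 -13.5 95 0 -1; -12.5 -13.5 120 0 -1; -12.5 -13.5 134 0 -1; -12.5 -13.5 140 0 -1; -12.5 -13.5 141 0 -1"

```text
clock: 24.98
tcp_pos: [0.5232, 0.3659, 0.2487]
tool_rot: [-3.129, -0.277, -0.001]
contact_force: [0.1, 0.3, -1.3]
opening: 0.0517
```

Emit:
servo_tool --rows "0 0 1 0 -1; 0 0 1.5 0 -1; 0 0 1.5 0 -1"

```text
clock: 25.35
tcp_pos: [0.5232, 0.3659, 0.247]
tool_rot: [-3.129, -0.277, -0.001]
contact_force: [-0.6, -0.5, -1.9]
opening: 0.0519
```

Emit:
servo_tool --rows "0 0 1 0 -1; 0 0 2 0 -1; 0 0 2.5 0 -1; 0 0 2.5 0 -1"

```text
clock: 25.85
tcp_pos: [0.5231, 0.3658, 0.2444]
tool_rot: [-3.129, -0.278, -0.0]
contact_force: [-0.9, -1.1, 2.9]
opening: 0.0515
```

Emit:
servo_tool --rows "0 0 0 0 0.4; 0 0 0 0 0.7; 0 0 0 0 0.9; 0 0 0 0 0.9; 0 0 0 0 0.9; 0 0 -20 0 0.9; 0 0 -70 0 0.9; 0 0 -125 0 1"

```text
clock: 26.85
tcp_pos: [0.5229, 0.3657, 0.3714]
tool_rot: [3.129, 0.277, -0.001]
contact_force: [1.6, 0.6, 1.2]
opening: 0.0919
```

Run:
```python
from meas import *
goto(.603,-.0137,.20,90)
c=cam("wrist"); tops(c,[("tumbler",(.4645,.3045),.134,.05),("tin",(.5965,.3255),.119,.05),("can",(.523,.3658),.129,.04)])
cv2.imwrite("pics/w8.png",c["color"][:,:,::-1])
c=cam("side"); cv2.imwrite("pics/d8.png",c["color"][:,:,::-1])
```

```text
shift [ 12.1 387.6   0.5] turn -79.9 heading 10.14 gp [0.5229 0.3657 0.2004] force [1.6 0.6 1.2] open 0.0919 t 26.85
tumbler 2533 circ 463.8 304.8 31.4 rect [461.3 308.1] [62.  51.8] 36.3 ell [463.5 306.6  53.8  61.3 133.8] zmed 0.1353 px [311.3 278.4]
tin 5276 circ 595.8 325.7 40.0 rect [595.7 325.7] [58.6 59.1] 10.1 ell [595.8 325.7  67.8  68.8 103.3] zmed 0.12 px [322. 126.]
can 1834 circ 521.9 365.2 21.6 rect [521.9 365.2] [42.8 41.3] 10.1 ell [521.9 365.2  41.3  42.6 100.2] zmed 0.1306 px [259.  206.5]
```

View pics/d8.png

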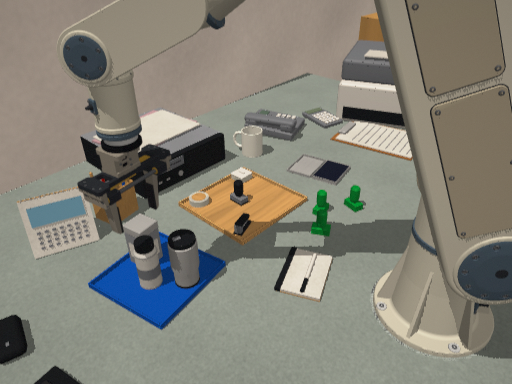

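All three stand in the blue tray (wrist and side views agree). Now the stamp.

Emit:
servo_tool --rows "1 40 0 -10 1; 3 90 0 -20 1; 4 140 0 -30 1; 6 190 0 -40 1; 7 240 0 -50 1; 9 290 0 -60 1; 11 340 0 -70 1; 12 387.5 0 -80 1"

```text
clock: 27.95
tcp_pos: [0.6032, -0.0152, 0.3701]
tool_rot: [2.212, 2.23, 0.001]
contact_force: [0.5, 0.9, -0.3]
opening: 0.0918
```

Emit:
servo_tool --rows "0 0 30 0 1; 0 0 50 0 1; 0 0 50 0 1; 0 0 50 0 1"

```text
clock: 28.45
tcp_pos: [0.6034, -0.0134, 0.3203]
tool_rot: [2.218, 2.224, 0.001]
contact_force: [-0.2, 1.0, 0.5]
opening: 0.0921
```

Run:
```python
from meas import *
goto(.603,-.0137,.053,90)
c=cam("wrist"); tops(c,TALL[3:]); im=c["color"]
W=cloud(c); m=(np.abs(W[...,2]-.024)<.008)&(np.hypot(W[...,0]-.603,W[...,1]+.0137)<.04)
print(cv2.minAreaRect((W[m][:,:2]*1000).astype(np.float32)))
cv2.imwrite("pics/w9.png",im[:,:,::-1])
```

```text
shift [-0.3 -0.5 96.3] turn 0.1 heading 90.15 gp [ 0.6034 -0.0134  0.1493] force [-0.2  1.   0.5] open 0.0921 t 28.45
stamp 616 circ 602.8 -12.4 12.9 rect [602.9 -12.7] [24.4 24. ] 0.1 ell [602.8 -12.7  24.   24.6  78.9] zmed 0.0743 px [259.6 204.6]
foot 755 circ 602.8 -13.4 28.0 rect [602.7 -13.2] [30.3 49.8] 87.3 ell [602.7 -14.2  35.1  53.2  87.3] zmed 0.0246 px [260.2 186.7]
clip 919 circ 681.9 -110.3 30.6 rect [ 680.9 -110.3] [39.7 48.4] 1.0 ell [ 677.2 -115.    33.2   57.9   22.7] zmed 0.0272 px [324.6 277.2]
tape 3183 circ 687.6 70.8 30.2 rect [688.  71.] [59.6 58.5] 0.1 ell [687.7  70.9  58.3  59.3  90. ] zmed 0.024 px [348.5 104.8]
stap 1290 circ 501.3 76.9 28.3 rect [503.   77.5] [20.5 56.3] 21.9 ell [500.5  81.7  19.8  64.3  19. ] zmed 0.0398 px [146.6  95.8]
((602.7455444335938, -13.586849212646484), (29.96539878845215, 50.12281799316406), 87.4101333618164)
```

View pics/w9.png

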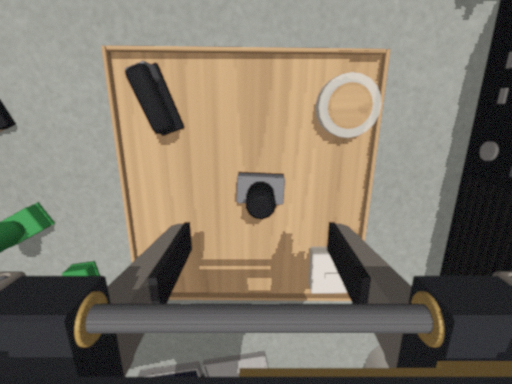

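Stamp handle (260,200), foot (260,187), x-axis about -2.6°. Fingers straddle it cleanly.

Emit:
servo_tool --rows "0 -0.5 30 0 1; 0 -0.5 60 0 1; 0 -0.5 85 0 1; 0 -0.5 96 0 1; 0 -0.5 96 0 1; 0 -0.5 96 0 -0.5; 0 -0.5 96 0 -1; 0 -0.5 96 0 -1" --squeeze 15

```text
clock: 29.5
tcp_pos: [0.6028, -0.0135, 0.2238]
tool_rot: [2.218, 2.224, 0.001]
contact_force: [-0.0, -0.4, 0.1]
opening: 0.0641
```

Emit:
servo_tool --rows "0 0 0 0 -1; 0 0 0 0 -1; 0 0 0 0 -1; 0 0 0 0 -1; 0 0 0 0 -1; 0 0 0 0 -1"

```text
clock: 30.25
tcp_pos: [0.6026, -0.0135, 0.2232]
tool_rot: [2.219, 2.224, 0.0]
contact_force: [0.8, -0.2, -0.3]
opening: 0.0279
```

Emit:
servo_tool --rows "0 0 -8 0 -1; 0 0 -25 0 -1; 0 0 -50 0 -1; 0 0 -75 0 -1; 0 0 -90 0 -1; 0 0 -100 0 -1; 0 0 -100 0 -1"

```text
clock: 31.12
tcp_pos: [0.6026, -0.0135, 0.3238]
tool_rot: [2.218, 2.224, 0.001]
contact_force: [0.3, -0.1, -0.9]
opening: 0.0277
```

Run:
```python
from meas import *
goto(.488,-.338,.06,13.2)
```

```text
shift [-324.2 -115.5   92.7] turn 76.9 heading 90.14 gp [ 0.6026 -0.0135  0.1528] force [ 0.3 -0.1 -0.9] open 0.0277 t 31.12
```

Emit:
servo_tool --rows "-20 -7 0 6 -1; -60 -21 0 16 -1; -105 -37 0 26 -1; -150 -53 0 36 -1; -195 -69 0 46 -1; -240 -86 0 56 -1; -280 -100 0 66 -1; -310 -111 0 74 -1"

```text
clock: 32.12
tcp_pos: [0.4912, -0.3253, 0.3221]
tool_rot: [-3.111, -0.431, 0.002]
contact_force: [-0.2, -0.0, -0.6]
opening: 0.0275
```

Emit:
servo_tool --rows "0 0 0 3 -1; 0 0 0 3 -1; 0 0 0 3 -1"

```text
clock: 32.5
tcp_pos: [0.4923, -0.3234, 0.3226]
tool_rot: [-3.12, -0.362, 0.001]
contact_force: [-1.1, 0.4, -1.5]
opening: 0.0274
```

Run:
```python
from meas import *
goto(.488,-.338,.06,13.2)
c=cam("wrist"); im=c["color"]; W=cloud(c)
cv2.imwrite("pics/w10.png",im[:,:,::-1])
```

```text
shift [-7.4 13.3 91.6] turn 0.0 heading 13.23 gp [ 0.4923 -0.3234  0.1516] force [-1.1  0.4 -1.5] open 0.0274 t 32.5
```

View pics/w10.png

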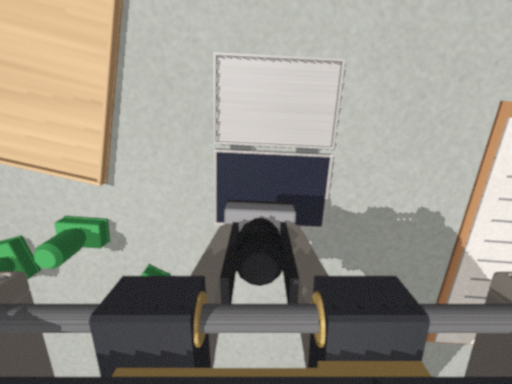

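The stamp's foot (260,213) is over the pad; the ink's corners are about (217,151), (331,156), (323,227) and (218,223).

Run:
```python
from meas import *
c=cam("wrist"); im=c["color"]
reg=np.zeros(im.shape[:2],bool); reg[140:232,205:345]=1
m=reg&(im.max(-1)<75)&~((np.mgrid[0:384,0:512][0]>200)&(np.abs(np.mgrid[0:384,0:512][1]-260)<40))
print(rect(c,m,.011)[0])
P=plane(c,[(217,151),(331,156),(323,227),(218,223)],.011); print(P.round(4),P.mean(0))
cv2.imwrite("pics/w10c.png",cv2.resize(im[140:290,190:350,::-1],None,fx=4,fy=4,interpolation=cv2.INTER_CUBIC))
# foot side: heading of foot far edge
```

```text
((488.14752197265625, -338.307861328125), (78.3025131225586, 117.8209228515625), 10.728739738464355)
[[ 0.5178 -0.2717  0.011 ]
 [ 0.5402 -0.3905  0.011 ]
 [ 0.4597 -0.4064  0.011 ]
 [ 0.4369 -0.2881  0.011 ]] [ 0.48866272 -0.33916293  0.011     ]
```

View pics/w10c.png

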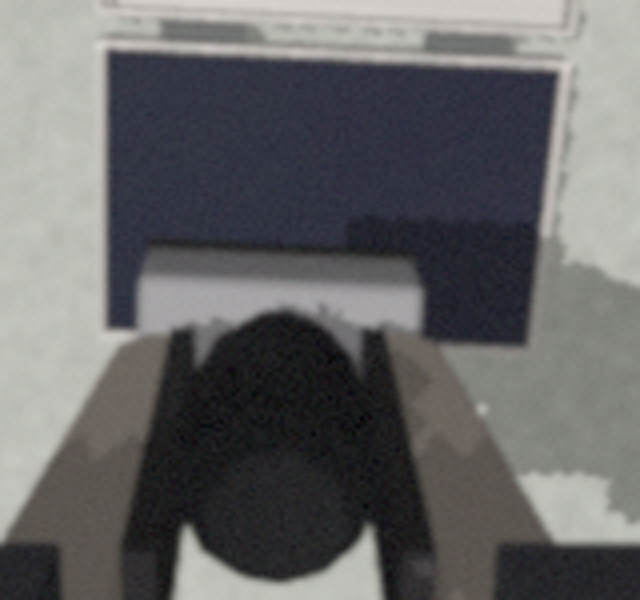

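Emit:
servo_tool --rows "-4 7 10 0 -1; -7.3 13.8 30 0 -1; -7.3 13.8 55 0 -1; -7.3 13.8 75 0 -1; -7.3 13.8 85 0 -1; -7.3 13.8 88 0 -1; -7.3 13.8 89 0 -1; -7.3 13.8 89 0 -1"

```text
clock: 33.6
tcp_pos: [0.4885, -0.339, 0.2347]
tool_rot: [3.12, 0.359, 0.001]
contact_force: [-0.5, -0.1, -0.7]
opening: 0.0274
```

Emit:
servo_tool --rows "0 0 1 0 -1; 0 0 2 0 -1; 0 0 2.5 0 -1; 0 0 2.5 0 -1"

```text
clock: 34.1
tcp_pos: [0.4883, -0.3389, 0.2317]
tool_rot: [-3.121, -0.359, 0.0]
contact_force: [-0.9, -0.2, -0.7]
opening: 0.0273
```

Run:
```python
from meas import *
goto(.4882,-.3385,.0592,13.2)
```

```text
shift [-0.  -0.4  1.5] turn -0.1 heading 13.14 gp [ 0.4883 -0.3389  0.0607] force [-0.9 -0.2 -0.7] open 0.0273 t 34.1
```

Emit:
servo_tool --rows "0 0 0.7 0 -1; 0 0 1.5 0 -1; 0 0 1.5 0 -1; 0 0 1.5 0 -1"

```text
clock: 34.6
tcp_pos: [0.4883, -0.3389, 0.2302]
tool_rot: [3.121, 0.359, -0.0]
contact_force: [0.3, -0.8, -0.1]
opening: 0.0274
```

Emit:
servo_tool --rows "0 0 0.5 0 -1; 0 0 1 0 -1; 0 0 1 0 -1"

```text
clock: 34.98
tcp_pos: [0.4884, -0.339, 0.2301]
tool_rot: [3.121, 0.359, 0.0]
contact_force: [-2.2, 1.8, 8.4]
opening: 0.0272
```

Emit:
servo_tool --rows "0 0 -0.6 0 -1; 0 0 -0.6 0 -0.2; 0 0 -0.6 0 0; 0 0 -0.6 0 0.5; 0 0 -0.6 0 0.5; 0 0 -15 0 0.5; 0 0 -55 0 0.5; 0 0 -110 0 1"

```text
clock: 35.98
tcp_pos: [0.4879, -0.3386, 0.3402]
tool_rot: [-3.12, -0.359, 0.002]
contact_force: [0.7, -0.1, 0.4]
opening: 0.0767
```

Run:
```python
from meas import *
goto(.523,.3658,.22,10)
c=cam("wrist"); im=c["color"]; cv2.imwrite("pics/w11.png",im[:,:,::-1])
tops(c,[("stamp",(.488,-.339),.081,.03),("foot",(.488,-.339),.031,.04)])
reg=np.zeros(im.shape[:2],bool); reg[100:300,120:400]=1
c=cam("scene"); cv2.imwrite("pics/s11.png",c["color"][:,:,::-1])
```

```text
shift [ 194.2 -678.1  -50. ] turn 3.1 heading 13.14 gp [ 0.4879 -0.3386  0.1692] force [ 0.7 -0.1  0.4] open 0.0767 t 35.98
stamp 551 circ 487.8 -338.8 12.8 rect [ 487.4 -338.7] [24.1 24.5] 0.1 ell [ 487.7 -338.6   23.6   24.6   24.1] zmed 0.0814 px [259.7 199.5]
foot 685 circ 487.4 -338.5 27.9 rect [ 487.5 -338.8] [29.9 49.6] 10.0 ell [ 486.6 -338.9   34.8   53.8   10.4] zmed 0.0317 px [259.5 182.5]
```

View pics/w11.png

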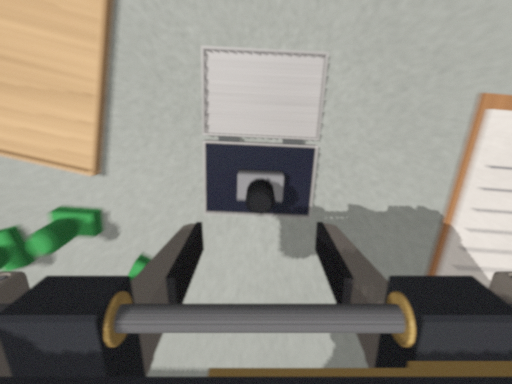

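View pics/s11.png

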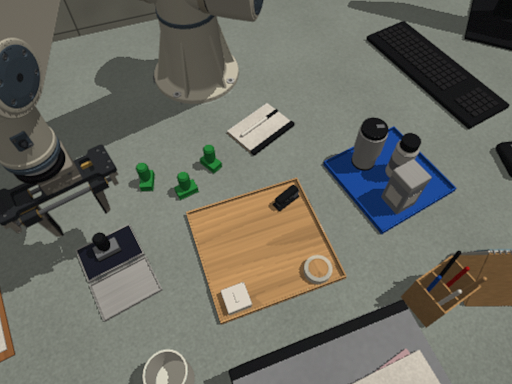

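Stamp centred: (.4876,-.3388) against the pad centre (.488,-.3385), aligned within about 1°. Now the can goes back first.

Emit:
servo_tool --rows "8 -28 -25 0 1; 20 -70 -50 0 1; 34 -118 -50 0 1; 48 -168 -50 0 1; 62 -216 -50 0 1; 76 -266 -50 0 1; 90 -314 -50 0 1; 104 -363 -50 0 1"

```text
clock: 37.08
tcp_pos: [0.5069, 0.0399, 0.3898]
tool_rot: [3.121, 0.359, 0.002]
contact_force: [-0.3, -0.1, 0.8]
opening: 0.092
```

Emit:
servo_tool --rows "14 -48 0 3.1 1; 28 -97 0 3.1 1; 42 -146 0 3.1 1; 56 -195 0 3.1 1; 68 -240 0 3.1 1; 80 -280 0 3.1 1; 80 -280 0 3.1 1"

```text
clock: 37.95
tcp_pos: [0.5211, 0.3314, 0.3894]
tool_rot: [-3.128, -0.279, -0.001]
contact_force: [0.3, -0.3, -0.6]
opening: 0.0916
```

Run:
```python
from meas import *
goto(.5231,.3658,.0734,10)
c=cam("wrist"); tops(c,[("can",(.523,.3658),.129,.04),("tin",(.5965,.3255),.119,.05)])
```

```text
shift [  7.9 -33.4 145. ] turn 0.2 heading 10.2 gp [0.5211 0.3314 0.2184] force [ 0.3 -0.3 -0.6] open 0.0916 t 37.95
can 1642 circ 521.8 365.0 21.8 rect [522.  364.9] [41.9 42.1] 10.2 ell [521.9 365.   41.6  42.   71.5] zmed 0.1306 px [222.8 192.3]
tin 4669 circ 595.8 325.5 40.0 rect [595.7 325.4] [58.4 58.9] 10.2 ell [595.8 325.4  67.9  68.5 104.3] zmed 0.12 px [280.9 115.5]
```

Emit:
servo_tool --rows "4 -18 0 0 1; 8 -33.5 10 0 1; 8 -33.5 35 0 0.9; 8 -33.5 70 0 0.9; 8 -33.5 105 0 0.9; 8 -33.5 130 0 0.9; 8 -33.5 145 0 0.9; 8 -33.5 145 0 0.9"

```text
clock: 39.0
tcp_pos: [0.5232, 0.3634, 0.2431]
tool_rot: [3.129, 0.274, -0.003]
contact_force: [-0.1, 0.9, 0.9]
opening: 0.0876
```

Emit:
servo_tool --rows "0 0 0 0 -1; 0 0 0 0 -1; 0 0 0 0 -1; 0 0 0 0 -1; 0 0 0 0 -1" --squeeze 25

```text
clock: 39.62
tcp_pos: [0.5236, 0.3637, 0.2447]
tool_rot: [-3.129, -0.275, -0.001]
contact_force: [-1.1, 0.6, 3.7]
opening: 0.0515
```

Emit:
servo_tool --rows "0 0 -8 0 -1; 0 0 -25 0 -1; 0 0 -50 0 -1; 0 0 -75 0 -1; 0 0 -105 0 -1; 0 0 -130 0 -1; 0 0 -148 0 -1; 0 0 -148 0 -1"

```text
clock: 40.62
tcp_pos: [0.5237, 0.3636, 0.394]
tool_rot: [-3.128, -0.275, -0.004]
contact_force: [0.2, -0.8, -2.9]
opening: 0.0518
```

Run:
```python
from meas import *
goto(.6037,-.0809,.0734,90)
```

```text
shift [  1.  451.8 149. ] turn -80.0 heading 10.03 gp [0.5237 0.3636 0.223 ] force [ 0.2 -0.8 -2.9] open 0.0518 t 40.62
```

Emit:
servo_tool --rows "0 20 0 -6 -1; 0 60 0 -16 -1; 0 105 0 -26 -1; 0 150 0 -36 -1; 0 195 0 -46 -1; 0 240 0 -56 -1; 0 285 0 -66 -1; 0 330 0 -76 -1"

```text
clock: 41.62
tcp_pos: [0.5807, 0.037, 0.391]
tool_rot: [-2.29, -2.149, 0.002]
contact_force: [0.5, -0.3, -1.2]
opening: 0.0514
```

Emit:
servo_tool --rows "-40 9 0 -4 -1; -75 18 0 -4 -1; -100 24 0 -4 -1; -112 27 0 -4 -1; -112 27 0 -4 -1"

```text
clock: 42.25
tcp_pos: [0.6, -0.0753, 0.3914]
tool_rot: [-2.221, -2.22, 0.001]
contact_force: [0.7, 0.1, -2.4]
opening: 0.0517
```

Run:
```python
from meas import *
goto(.6037,-.0809,.0737,90)
```

```text
shift [ -5.6   3.9 146.7] turn -0.0 heading 89.98 gp [ 0.6    -0.0753  0.2204] force [ 0.7  0.1 -2.4] open 0.0517 t 42.25
```

Emit:
servo_tool --rows "-5.5 3.7 0 0 -1; -5.5 3.7 25 0 -1; -5.5 3.7 60 0 -1; -5.5 3.7 95 0 -1; -5.5 3.7 122 0 -1; -5.5 3.7 136 0 -1; -5.5 3.7 142 0 -1; -5.5 3.7 143 0 -1"

```text
clock: 43.25
tcp_pos: [0.6042, -0.0804, 0.2496]
tool_rot: [2.22, 2.222, 0.001]
contact_force: [-0.0, -0.6, -2.2]
opening: 0.0518
```

Emit:
servo_tool --rows "0 0 1 0 -1; 0 0 2 0 -1; 0 0 2.5 0 -1; 0 0 2.5 0 -1"

```text
clock: 43.75
tcp_pos: [0.6038, -0.0806, 0.2468]
tool_rot: [2.221, 2.222, 0.0]
contact_force: [-0.1, 0.3, -2.0]
opening: 0.0519
```

Emit:
servo_tool --rows "0 0 1 0 -1; 0 0 2 0 -1; 0 0 2.3 0 -1; 0 0 2.3 0 -1"

```text
clock: 44.25
tcp_pos: [0.6038, -0.0806, 0.2447]
tool_rot: [2.221, 2.222, 0.0]
contact_force: [-2.4, -0.2, 4.6]
opening: 0.0518
```

Emit:
servo_tool --rows "0 0 0 0 0.4; 0 0 0 0 0.7; 0 0 0 0 0.9; 0 0 0 0 1; 0 0 0 0 1; 0 0 -20 0 1; 0 0 -70 0 1; 0 0 -128 0 1"

```text
clock: 45.25
tcp_pos: [0.6035, -0.0805, 0.3745]
tool_rot: [-2.22, -2.222, 0.001]
contact_force: [1.2, -0.2, 0.8]
opening: 0.0917
```

Run:
```python
from meas import *
goto(.596,.3253,.20,10.1)
c=cam("wrist"); tops(c,TALL[2:3]+TALL[5:])
```

```text
shift [405.8  -7.2   3.5] turn 79.9 heading 90.04 gp [ 0.6035 -0.0805  0.2035] force [ 1.2 -0.2  0.8] open 0.0917 t 45.25
can 1780 circ 600.7 -80.8 21.7 rect [601.1 -80.8] [40.9 42.4] 0.0 ell [600.9 -80.8  40.8  42.8 179.2] zmed 0.1304 px [258.3 206.1]
clip 1290 circ 686.0 -111.1 33.5 rect [ 685.6 -110.5] [49.6 48.5] 0.1 ell [ 686.1 -111.3   53.7   55.3  100.4] zmed 0.0272 px [326.5 201.2]
tape 2706 circ 687.7 70.5 30.3 rect [687.8  70.5] [59.4 58.7] 0.0 ell [687.8  70.7  58.4  59.3 131.9] zmed 0.0241 px [338.7  40.5]
stap 1068 circ 502.2 76.9 28.0 rect [501.8  76.7] [20.7 55.6] 19.7 ell [500.4  80.5  19.9  61.4  20.2] zmed 0.0399 px [160.1  28.9]
```

Can is back within about 2 mm. Next the tin.

Emit:
servo_tool --rows "40 -1 0 10 1; 90 -2 0 20 1; 142 -3 0 30 1; 194 -4 0 40 1; 246 -5 0 50 1; 298 -6 0 60 1; 350 -7 0 70 1; 405.5 -7 3 80 1"

```text
clock: 46.3
tcp_pos: [0.5964, 0.3266, 0.3711]
tool_rot: [-3.13, -0.265, -0.003]
contact_force: [0.4, -0.2, 0.6]
opening: 0.0919
```

Emit:
servo_tool --rows "0 0 0 0 1; 0 0 0 0 1"

```text
clock: 46.55
tcp_pos: [0.5964, 0.3247, 0.37]
tool_rot: [3.129, 0.279, 0.0]
contact_force: [0.5, -0.0, 0.2]
opening: 0.0921
```

Run:
```python
from meas import *
goto(.5966,.3252,.0746,10.1)
c=cam("wrist"); tops(c,[("tin",(.5965,.3255),.119,.05)])
```

```text
shift [  0.2  -0.5 124.4] turn 0.1 heading 10.19 gp [0.5964 0.3247 0.199 ] force [ 0.5 -0.   0.2] open 0.0921 t 46.55
tin 4227 circ 596.4 325.3 40.3 rect [596.5 325.4] [59.  58.9] 10.2 ell [596.5 325.4  68.2  68.7 100.7] zmed 0.12 px [258.  200.9]
```

Emit:
servo_tool --rows "0 -0.5 35 0 1; 0 -0.5 70 0 1; 0 -0.5 100 0 1; 0 -0.5 118 0 1; 0 -0.5 124.5 0 1; 0 -0.5 124.5 0 1; 0 -0.5 124.5 0 -1; 0 -0.5 124.5 0 -1"

```text
clock: 47.6
tcp_pos: [0.5968, 0.3256, 0.2459]
tool_rot: [-3.129, -0.275, -0.002]
contact_force: [0.1, -0.0, 0.2]
opening: 0.0737
```

Emit:
servo_tool --rows "0 0 0 0 -1; 0 0 0 0 -1; 0 0 0 0 -1; 0 0 0 0 -1"

```text
clock: 48.1
tcp_pos: [0.5966, 0.3255, 0.2452]
tool_rot: [-3.129, -0.275, -0.0]
contact_force: [-0.1, -0.3, 3.5]
opening: 0.058
```

Emit:
servo_tool --rows "0 0 -8 0 -1; 0 0 -25 0 -1; 0 0 -50 0 -1; 0 0 -75 0 -1; 0 0 -105 0 -1; 0 0 -130 0 -1; 0 0 -145 0 -1; 0 0 -145 0 -1"

```text
clock: 49.1
tcp_pos: [0.5967, 0.3255, 0.3914]
tool_rot: [-3.129, -0.275, -0.003]
contact_force: [-0.3, 0.5, -2.1]
opening: 0.0577
```

Run:
```python
from meas import *
goto(.6064,.0501,.0746,87.7)
```

```text
shift [-38.7 273.  145.5] turn -77.7 heading 10.04 gp [0.5967 0.3255 0.2204] force [-0.3  0.5 -2.1] open 0.0577 t 49.1
```

Emit:
servo_tool --rows "-2 15 0 8 -1; -2 15 0 8 -1"

```text
clock: 49.35
tcp_pos: [0.5969, 0.3096, 0.3887]
tool_rot: [3.14, 0.056, -0.003]
contact_force: [0.7, -0.7, -1.2]
opening: 0.0584
```

I turned 8° the wrong way there. It's harmless in free air, so I recompute.

Run:
```python
from meas import *
goto(.6064,.0501,.0746,87.7)
```

```text
shift [  0.6 259.5 143.3] turn -85.7 heading 2.03 gp [0.5969 0.3096 0.2177] force [ 0.7 -0.7 -1.2] open 0.0584 t 49.35
```

Emit:
servo_tool --rows "0 15 0 -6 -1; 0 45 0 -16 -1; 0 80 0 -26 -1; 0 115 0 -36 -1; 0 150 0 -46 -1; 0 185 0 -56 -1; 0 220 0 -66 -1; 0 245 0 -76 -1"

```text
clock: 50.35
tcp_pos: [0.6058, 0.0644, 0.3892]
tool_rot: [-2.432, -1.988, 0.001]
contact_force: [-0.3, 1.1, -2.2]
opening: 0.0578
```

Emit:
servo_tool --rows "-8 0 0 -7 -1; -14 0 0 -9.5 -1; -14 0 0 -9.5 -1; -14 0 0 -9.5 -1"

```text
clock: 50.85
tcp_pos: [0.603, 0.0522, 0.3895]
tool_rot: [-2.268, -2.173, 0.0]
contact_force: [-0.6, -1.0, -1.4]
opening: 0.0576
```

Run:
```python
from meas import *
goto(.6064,.0501,.0746,87.7)
```

```text
shift [ -2.    3.6 143.9] turn -0.1 heading 87.56 gp [0.603  0.0522 0.2185] force [-0.6 -1.  -1.4] open 0.0576 t 50.85
```

Emit:
servo_tool --rows "-2 3.4 0 0 -1; -2 3.4 25 0 -1; -2 3.4 60 0 -1; -2 3.4 95 0 -1; -2 3.4 120 0 -1; -2 3.4 134 0 -1; -2 3.4 140 0 -1; -2 3.4 141 0 -1"

```text
clock: 51.85
tcp_pos: [0.6066, 0.0497, 0.2493]
tool_rot: [2.268, 2.173, 0.001]
contact_force: [0.3, -1.6, -1.0]
opening: 0.0582
```

Emit:
servo_tool --rows "0 0 1 0 -1; 0 0 1.5 0 -1; 0 0 1.5 0 -1; 0 0 1.5 0 -1"

```text
clock: 52.35
tcp_pos: [0.6063, 0.0496, 0.2476]
tool_rot: [2.269, 2.173, 0.0]
contact_force: [-0.1, 0.6, -1.4]
opening: 0.0577
```

Emit:
servo_tool --rows "0 0 1 0 -1; 0 0 2 0 -1; 0 0 2.5 0 -1; 0 0 2.5 0 -1"

```text
clock: 52.85
tcp_pos: [0.6062, 0.0496, 0.2452]
tool_rot: [-2.269, -2.173, 0.0]
contact_force: [-1.5, 0.0, 4.1]
opening: 0.0581
```

Emit:
servo_tool --rows "0 0 0 0 0.6; 0 0 0 0 0.8; 0 0 0 0 0.9; 0 0 0 0 1; 0 0 0 0 1; 0 0 -20 0 1; 0 0 -70 0 1; 0 0 -128 0 1"

```text
clock: 53.85
tcp_pos: [0.6059, 0.0496, 0.375]
tool_rot: [-2.268, -2.173, 0.001]
contact_force: [0.1, -0.2, -0.1]
opening: 0.0921
```

Run:
```python
from meas import *
goto(.4642,.3043,.20,0)
c=cam("wrist"); tops(c,TALL[1:3])
```

```text
shift [ 248.4 -152.5    4.1] turn 87.5 heading 87.53 gp [0.6059 0.0496 0.204 ] force [ 0.1 -0.2 -0.1] open 0.0921 t 53.85
tin 4067 circ 604.1 50.7 40.0 rect [604.2  50.7] [59.  58.9] 87.5 ell [604.2  50.7  68.   68.4 144.9] zmed 0.12 px [258.8 199.1]
can 388 circ 600.6 -89.1 18.9 rect [600.4 -94.5] [15.3 37.6] 87.6 ell [600.3 -93.5  16.1  41.3  87.6] zmed 0.1303 px [261.5 337.5]
```

Emit:
servo_tool --rows "25 -16 0 10 1; 55 -34 0 20 1; 87 -54 0 30 1; 119 -73 0 40 1; 151 -93 0 50 1; 183 -112 0 60 1; 215 -132 0 70 1; 248 -152 0 80 1"

```text
clock: 54.9
tcp_pos: [0.4644, 0.3049, 0.3742]
tool_rot: [-3.135, -0.197, -0.002]
contact_force: [-0.5, 0.0, -0.2]
opening: 0.0919
```

Emit:
servo_tool --rows "0 0 0 7.5 1; 0 0 0 7.5 1; 0 0 0 7.5 1"

```text
clock: 55.28
tcp_pos: [0.4652, 0.3037, 0.3735]
tool_rot: [-3.141, -0.005, -0.001]
contact_force: [-0.4, -0.2, 0.4]
opening: 0.0919
```

Run:
```python
from meas import *
goto(.4642,.3043,.0913,0)
c=cam("wrist"); tops(c,[("tumbler",(.4645,.3045),.134,.05)])
```

```text
shift [ -1.1  -0.6 111.2] turn 0.2 heading 0.18 gp [0.4652 0.3037 0.2025] force [-0.4 -0.2  0.4] open 0.0919 t 55.27
tumbler 3532 circ 463.3 304.1 30.6 rect [463.2 304. ] [60.5 59.6] 0.2 ell [463.3 303.9  59.2  60.4  86.5] zmed 0.1353 px [258.3 208.5]
```

Emit:
servo_tool --rows "-1 -0.6 30 0 1; -1 -0.6 60 0 1; -1 -0.6 90 0 1; -1 -0.6 106 0 1; -1 -0.6 111 0 1; -1 -0.6 111 0 1; -1 -0.6 111 0 -1; -1 -0.6 111 0 -1"

```text
clock: 56.32
tcp_pos: [0.4643, 0.3047, 0.2627]
tool_rot: [-3.141, -0.001, -0.002]
contact_force: [-0.1, -0.0, -0.2]
opening: 0.0739
```

Emit:
servo_tool --rows "0 0 0 0 -1; 0 0 0 0 -1; 0 0 0 0 -1; 0 0 0 0 -1"

```text
clock: 56.82
tcp_pos: [0.4642, 0.3046, 0.2623]
tool_rot: [-3.141, -0.001, -0.001]
contact_force: [-0.5, -1.7, 5.2]
opening: 0.0655
```

Emit:
servo_tool --rows "0 0 -8 0 -1; 0 0 -25 0 -1; 0 0 -50 0 -1; 0 0 -75 0 -1; 0 0 -105 0 -1; 0 0 -130 0 -1; 0 0 -148 0 -1; 0 0 -148 0 -1"

```text
clock: 57.82
tcp_pos: [0.4642, 0.3047, 0.4115]
tool_rot: [-3.14, -0.001, -0.004]
contact_force: [-0.2, 0.3, -2.5]
opening: 0.0653
```

Run:
```python
from meas import *
goto(.532,-.0125,.0913,0)
```

```text
shift [ 67.2 317.4 148.8] turn 0.0 heading 0.04 gp [0.4642 0.3047 0.2405] force [-0.2  0.3 -2.5] open 0.0653 t 57.83
```

Emit:
servo_tool --rows "3 15 0 0 -1; 9 45 0 0 -1; 17 80 0 0 -1; 25 120 0 0 -1; 34 160 0 0 -1; 42 200 0 0 -1; 51 240 0 0 -1; 59 278 0 0 -1"

```text
clock: 58.82
tcp_pos: [0.5227, 0.0243, 0.4086]
tool_rot: [3.141, 0.0, -0.004]
contact_force: [1.2, 0.3, -2.5]
opening: 0.0655
```

Emit:
servo_tool --rows "5 25 0 0 -1; 8 38 0 0 -1; 8 38 0 0 -1; 8 38 0 0 -1"

```text
clock: 59.32
tcp_pos: [0.531, -0.0109, 0.4095]
tool_rot: [-3.141, -0.001, 0.001]
contact_force: [-0.5, -0.4, -2.1]
opening: 0.0654
```

Run:
```python
from meas import *
goto(.532,-.0125,.0913,0)
```

```text
shift [  1.1   1.7 147.2] turn 0.1 heading 0.05 gp [ 0.531  -0.0109  0.2385] force [-0.5 -0.4 -2.1] open 0.0654 t 59.33
```

Emit:
servo_tool --rows "1 1.5 10 0 -1; 1 1.5 35 0 -1; 1 1.5 65 0 -1; 1 1.5 95 0 -1; 1 1.5 122 0 -1; 1 1.5 138 0 -1; 1 1.5 143.5 0 -1; 1 1.5 144.5 0 -1"

```text
clock: 60.32
tcp_pos: [0.5325, -0.0128, 0.2656]
tool_rot: [-3.142, -0.001, -0.001]
contact_force: [0.2, 0.0, -1.9]
opening: 0.0655
```

Emit:
servo_tool --rows "0 0 1 0 -1; 0 0 1.5 0 -1; 0 0 1.5 0 -1; 0 0 1.5 0 -1"

```text
clock: 60.82
tcp_pos: [0.5323, -0.0129, 0.2641]
tool_rot: [3.142, 0.001, 0.001]
contact_force: [0.9, -0.4, -1.1]
opening: 0.0653
```

Emit:
servo_tool --rows "0 0 1 0 -1; 0 0 1.6 0 -1; 0 0 2 0 -1; 0 0 2 0 -1"

```text
clock: 61.32
tcp_pos: [0.5324, -0.0129, 0.2623]
tool_rot: [-3.142, -0.001, -0.0]
contact_force: [-1.4, -0.4, 5.1]
opening: 0.0654
```

Emit:
servo_tool --rows "0 0 0 0 0.6; 0 0 0 0 0.8; 0 0 0 0 0.9; 0 0 0 0 0.95; 0 0 0 0 0.95; 0 0 -20 0 0.95; 0 0 -70 0 1; 0 0 -130 0 1"

```text
clock: 62.32
tcp_pos: [0.5318, -0.0129, 0.3924]
tool_rot: [-3.142, -0.001, 0.004]
contact_force: [0.6, -0.1, -0.8]
opening: 0.0918
```

Emit:
servo_tool --rows "35 0 -50 0 1; 75 0 -100 0 1; 108 0 -105 0 1; 108 0 -105 0 1; 108 0 -105 0 1"

```text
clock: 62.95
tcp_pos: [0.6395, -0.0128, 0.4958]
tool_rot: [-3.142, -0.001, 0.004]
contact_force: [-0.9, -0.2, -0.8]
opening: 0.0919
```

Run:
```python
from meas import *
s=status.observe(); goto(.64,-.02,.33,0,s)
c=cam("wrist"); tops(c,TALL+[("padstamp",(.488,-.339),.081,.03)])
cv2.imwrite("pics/w20.png",c["color"][:,:,::-1])
c=cam("scene"); cv2.imwrite("pics/s20.png",c["color"][:,:,::-1])
```

```text
shift [ 0.5  7.2 -5.2] turn 0.0 heading 0.04 gp [ 0.6395 -0.0128  0.3248] force [-0.9 -0.2 -0.8] open 0.0919 t 62.95
tumbler 1282 circ 531.6 -13.2 31.0 rect [531.6 -13.3] [61.8 58.4] 0.1 ell [531.5 -13.1  58.8  60.5  76.6] zmed 0.1353 px [258.8 249.1]
tin 1826 circ 605.3 49.8 40.3 rect [605.6  50.1] [59.2 59.6] 87.6 ell [605.6  50.1  67.9  68.4  37.5] zmed 0.1201 px [212.2 194.5]
can 776 circ 602.0 -80.3 21.6 rect [601.8 -80.2] [42.  41.4] 0.0 ell [602.1 -80.3  40.9  42.2 102.7] zmed 0.1305 px [309.8 199.8]
stamp few 0
foot few 0
clip 835 circ 688.0 -110.6 33.5 rect [ 688.4 -111.5] [50.1 48.7] 2.9 ell [ 688.  -110.2   50.    55.7  160.5] zmed 0.0273 px [321.3 127.5]
tape 1110 circ 688.8 71.3 30.0 rect [689.2  71.6] [57.7 58.1] 87.9 ell [689.   71.5  57.6  58.4  45.4] zmed 0.0241 px [206.5 126.9]
stap 303 circ 502.7 77.4 28.4 rect [503.7  77.6] [20.6 56.5] 20.0 ell [502.   80.8  19.5  63.8  19.5] zmed 0.0397 px [206.8 237.4]
padstamp 171 circ 488.0 -335.6 13.0 rect [ 489.  -335.9] [21.8 24.9] 0.1 ell [ 488.5 -336.    23.    24.6  172.6] zmed 0.081 px [459.2 257.2]
```

View pics/w20.png

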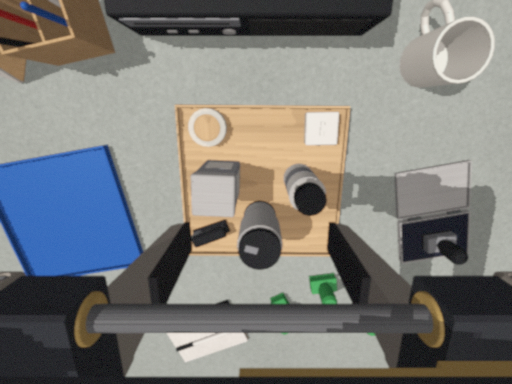

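View pics/s20.png

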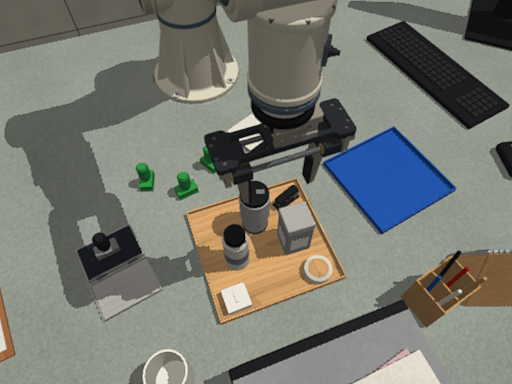

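All are back within about 2 mm of the first view: tumbler (259,246), tin (213,189), can (309,196), and the stamp on the pad at (445,245). Handing in.

```bash
python3 -c "
from station import ticket,status
print(status.observe()['joint_vel'].round(4)); print(ticket.job_done())"
```

```text
[-0.0011 -0.0048 -0.0046  0.0001 -0.0009  0.0003]
the job is handed in; nothing more can be done
None
```

The job is done and handed in at about 63 s of the 147 s allowed. I moved the tumbler, tea tin and spray can into the blue tray and stood the stamp on the ink pad. I then put the can, tin and tumbler back where they had stood.

My last checks, all from the wrist camera, found nothing that failed:
- **Stamp:** the close view just after release put it within 1 mm of the pad's centre and about 1° off lengthwise, upright. The far, oblique final view read it 2–3 mm off, still inside the 13 mm limit.
- **Tall things:** all three stood upright and released. They were off their starting positions by about 0.6 mm (tumbler), 1 mm (tin) and 2 mm (can).
- **Things to leave alone:** the tape roll and clip box read the same as at the start, within 1 mm. The stapler's first reading was about 4 mm off later ones. In that first view part of its top was missing from the mask, and all later readings agree within about 2 mm.

The side camera's positions differed from the other cameras by about 6 mm, so I used it only for looking. I also turned the hand 8° the wrong way once in free air while carrying the tin and corrected it, with no effect on the result.

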